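# Restock the screw-case flow rack and hang its closing bar

### The arm

A 6-joint arm with a two-finger parallel gripper is mounted at the origin on the work surface. World frame = base frame: x ahead of the robot, y to its left, z up, the work surface at z = 0. Lengths are in m, angles in degrees, forces in N, time in s.
With the tool pointing down it reaches from about 0.3 to 0.875 m from the base axis. Payload 6.4 kg.
Tool frame: the origin (TCP) lies on the centre line of the jaws, within the pads' length; the fingertips stand ctrl.tip_extent ahead of it and the grasp point (between the pads) is the TCP (ctrl.tip_extent is the distance from the TCP to the fingertips, in m); z points along the fingers, y is the line along which they close (so a half turn about z gives the same grasp; the last joint's range is limited). The gripper opens to 85 mm and grips with 20 to 120 N. Pads are 22 mm wide; open, the fingers measure 114 mm over their backs; the gripper's body (76 mm by 85 mm) begins 54 mm behind the grasp point. The pads swing forward as they close: fully open they stand 13 mm farther back than shut.
Start: joints at [-82.523, 10.359, 92.074, -0, 77.567, -11.82], TCP at [0.19, -0.543, 0.25] pointing down, gripper open.
Joint ranges: [-171.53, 171.53], [-51.25, 118.39], [17.06, 147.69], [-65.23, 245.23], [0, 150.52], [-178.68, 178.68]. Speed limits (degrees/s): [147.25, 147.25, 172.46, 180, 180, 180].

### API

Orientations are given as [roll, pitch, yaw] about the fixed x, y, z axes, in that order (R = Rz(yaw) Ry(pitch) Rx(roll)).
In Python, from cell import ctrl, vision gives the robot as it stands.
- The arm moves only by the tool drive_tool, never from a script. Its argument "series" is a list of rows, each an object of numbers: "claw": the finger opening in mm, from 0 to 85.4; "x", "y", "z": the shift along the tool's x, y, z in units of 30 mm (1.0 is 30 mm); "wx", "wy", "wz": the turn, a rotation vector about the tool's x, y, z in units of 8 degrees (1.0 is 8 degrees). In form: [{"claw": .., "x": .., "y": .., "z": .., "wx": .., "wy": .., "wz": ..}, ...]. A call has 1 to 5 rows; each row is the pose to reach, as a shift and turn from the pose commanded when the call began, along the tool's axes at that moment; what a row does not reach only later rows make up. A row lasts 1/10 s, in which the tool goes at most 50 mm and 8.59 degrees, less where a joint would pass 70% of its speed; a pose out of reach is approached as far as the arm can. A call with a gripper value outside its range is refused whole. The fingers move at their own pace and stop on an object; "grip_force" is the grip in N (left out, the last holds). Time passes only in rows, so rows that repeat a pose let the fingers close. It gives the time, the measured TCP pose, the force, the opening and the grip force at its end, in the units of the state.
- ctrl.state(): the state, without advancing time (a new reading comes with each control period).
- vision.get_image(name): name is "scene" or "side" or "wrist"; returns the picture (420x560x3 uint8, red, green, blue); there is no depth.
- vision.camera_model(name): a dict with "vfov" (degrees; the focal length in pixels is half the picture's height over the tangent of half this angle, whatever the lens; pixels are square), "cx", "cy" (the principal point, pixels), "D" ([k1, k2, p1, p2, k3] as OpenCV has them; the pictures are not rectified), "T" (4x4, takes a point from camera to world coordinates). Camera axes: x right, y up, looking along -z (the intrinsics and any distortion apply to the point x, -y, -z); pixel columns grow to the right and rows downward; lengths in m; the calibration is good to about 2 mm. A picture is of the moment at which its call begins: read the wrist's pose just before it. camera_model takes no time and is no camera call; for the wrist camera it gives the pose at the moment of the call.
- ctrl.hand_in(): hands the job in; it is judged then, once.
The state is a dict: "time_s": time; "joints": joint angles; "qd": joint speeds; "joint_torque": joint torques, N m; "ee_pos": TCP position; "tool_rot": TCP orientation; "ft_force": force on the tool from outside, world axes, zero at the start; "wrist_torque": the same for the moment, N m; "gripper_width": opening from 0.0 (shut) to 1.0 (fully open); "gripper_force": force on a finger pad.
Only numpy, scipy, OpenCV 4.12 (cv2) and the standard library are available. Lean on these libraries where they do the work, as an engineer would, in place of code of your own. Each camera call takes 0.05 s, during which the arm holds its last target. There are 200 camera calls.

### The job

Restock the little gravity rack on the bone-surgery practice table: set the wide metal case into the wide lane and the narrow metal case into the narrow lane at the high, open end, standing upright and lengthways, so that each slides down all the way to its stop. Then hang the closing bar level across the high end on both hooks, grip tab up and centred, checking that both ends are down in their hooks before you let go. Lower things into place rather than dropping them, and do not disturb the other things on the table.

Things in the scene. Friction and masses are not known exactly. Their poses are not given: they have to be found in the camera images.
- rack: Fixed metal flow rack, about 230 x 360 mm, 175 mm high. Origin on the table under its middle. Its x axis runs across the two lanes, its y axis horizontally downhill along them (y negative = high loading end), z up. Two wire hoops cross over the lower half of the lanes (82 mm above the lane floor, measured square to it, at 45 and 125 mm downhill of the middle, bars 8 mm thick), so cases must be loaded at the upper half. Hook saddles stand at the high end.
- wide_lane: Wide slide lane, one of the two lanes side by side on the rack (47 mm either side of its middle; which side varies). Origin on the table under the lane's middle, axes as the rack's (level): x across, y downhill, z up. Smooth low-friction aluminium floor 300 mm long and 66 mm wide between guide walls 3 mm thick and 14 mm high, sloping down towards +y by 0.32 rad (18 degrees); a released case slides down by itself. Across the low end a stop 25 mm high.
- wide_lane_load (a point): Point on the floor of the wide lane, in its middle across, 60 mm uphill (along the slope) of its mid-length: a good place to set a case down (middle of its underside). Axes as the lane body (level, not sloped).
- wide_lane_home (a point): Where the centre of the wide case lies when it rests on the floor against the stop of the wide lane. Axes as the lane body (level).
- narrow_lane: Narrow slide lane, like the wide lane but 44 mm wide between its guide walls. Same origin, axes, slope, walls and stop.
- narrow_lane_load (a point): Point on the floor of the narrow lane, in its middle across, 60 mm uphill (along the slope) of its mid-length: a good place to set a case down.
- narrow_lane_home (a point): Where the centre of the narrow case lies when it rests on the floor against the stop of the narrow lane.
- wide_case_center (a point): Centre of the wide lidded aluminium case, 56 mm wide (its x) x 80 mm long (its y) x 55 mm high (its z), about 0.2 to 0.45 kg; it stands on the table. Its length goes along the lane, either way round; gripped across its 56 mm width above mid-height the fingers clear the guide walls.
- narrow_case_center (a point): Centre of the narrow lidded aluminium case, 34 mm wide (its x) x 90 mm long (its y) x 50 mm high (its z), about 0.2 to 0.45 kg; it stands on the table. Length along the lane, either way round.
- bar_grip (a point): Grip point of the closing bar, 36 mm above the bar's underside. The bar is a flat steel bar 260 mm long (its x) x 22 mm wide (its y) x 10 mm thick, with an upright tab at its middle, 60 mm long (x) x 12 mm thick (y), rising from 10 to 54 mm above the underside; pinch the tab across its thickness. About 0.25 kg; lies flat on the table, tab up. Either way round fits.
- bar_end_a (a point): Underside of the bar, 105 mm from its middle towards its -x end: the part that rests in a hook.
- bar_end_b (a point): Underside of the bar, 105 mm from its middle towards its +x end: the part that rests in the other hook.
- hook_near (a point): Middle of the saddle of the hook at the rack's -x side, at the high end: the bar's underside rests here, 148 mm above the table. The U-shaped hook is open upward, about 33 mm wide at the saddle and 45 mm at the mouth (along the rack's y), its two prongs rise about 24 mm above the saddle, and it is 20 mm long along the bar. Axes as the rack.
- hook_far (a point): The same for the hook at the rack's +x side, 210 mm from the other.
- foot_bones: Bystander: cream resin foot-bone model, about 190 x 85 mm, 20 mm high, loose; beyond the cases. Origin under its middle.
- finger_bones: Bystander: cream resin finger-bone model, about 150 x 50 mm, 20 mm high, loose; near the robot's left. Origin under its middle.
- driver: Bystander: screwdriver lying between the cases and the bar, loose, 200 mm long, 26 mm high. Origin under its middle.
- pin_jar: Bystander: small upright jar of pins, 40 mm across, 60 mm high, loose. Origin under its middle.
- pliers: Bystander: pliers lying near the robot, about 190 mm long, 16 mm high, loose. Origin under the pivot.
- bowl: Bystander: small steel bowl, 90 mm across, 35 mm high, loose. Origin under its middle.

How it is judged:
By the outcome, as a careful person would: the job done as asked, in the order asked, and still so for the second after the job is handed in, with the robot touching nothing.
It also fails if it takes over 72 s, if anything falls off the work surface, if the arm or the gripper's body presses on something with over 40 N, if the wrist force passes 120 N, or if a joint passes its speed limit or range.

## Working session

There is one attempt and no reset: what is moved stays moved. The work goes in short steps, Python scripts to look and compute and a tool call to move; the robot and the scene stay as the last step left them, time stands still between calls to the robot, and variables do not carry over. Pictures are saved under pics/ and viewed, at most 10 in all, crops included, and the job is handed in when it is done.

Besides the shell and the picture viewer there is one more tool, called after "Emit:" by a JSON object that holds its "method" and its "body". drive_tool: Moves the arm, as the interface text tells. Its arguments: {"type":"object","properties":{"series":{"type":"array","items":{"type":"object","properties":{"claw":{"type":"number"},"x":{"type":"number"},"y":{"type":"number"},"z":{"type":"number"},"wx":{"type":"number"},"wy":{"type":"number"},"wz":{"type":"number"}}}},"grip_force":{"type":"number"}},"required":["series"]}

```bash
ls; mkdir -p pics; python3 - <<'E'
from cell import ctrl, vision
import cv2
s=ctrl.state();print(s,ctrl.tip_extent)
for n in ["scene","side","wrist"]:
    m=vision.camera_model(n);print(n,m)
    cv2.imwrite(f"pics/{n}0.png",vision.get_image(n)[:,:,::-1])
a=cv2.imread("pics/scene0.png");b=cv2.imread("pics/side0.png")
cv2.imwrite("pics/s0b.png",cv2.resize(a,(800,600),interpolation=cv2.INTER_CUBIC))
cv2.imwrite("pics/d0b.png",cv2.resize(b,(800,600),interpolation=cv2.INTER_CUBIC))
E
```

```text
pics
{'time_s': 0.0, 'joints': array([-8.25243350e+01,  1.04006964e+01,  9.21322535e+01, -2.25770842e-03,
        7.75679789e+01, -1.18215885e+01]), 'qd': array([-0.04668446,  0.02216602, -0.03491276,  0.00952884,  0.00804504,
       -0.02850161]), 'joint_torque': array([ 2.88869436e-03, -4.44867361e+01, -3.51333439e+01,  1.39300860e-04,
        9.10029688e-03, -8.30008872e-06]), 'ee_pos': array([ 0.18994108, -0.542163  ,  0.24939084]), 'tool_rot': array([-1.79900760e+02, -1.85195934e-02,  1.92977254e+01]), 'ft_force': array([-0.34323071,  0.40617911,  0.13992551]), 'wrist_torque': array([-0.02205731, -0.04590643, -0.01685257]), 'gripper_force': 0.0, 'gripper_width': 0.9994117700752686} 0.019
scene {'vfov': 45.4355262669762, 'cx': 275.44006734048287, 'cy': 214.47496895408707, 'D': array([-0.13025939,  0.        ,  0.        ,  0.        ,  0.        ]), 'T': array([[ 0.74047147, -0.38940333,  0.54778376,  1.33653213],
       [ 0.67181858,  0.45191949, -0.58688038, -0.83520225],
       [-0.01902098,  0.80257948,  0.59624188,  0.96238801],
       [ 0.        ,  0.        ,  0.        ,  1.        ]])}
side {'vfov': 46.191699870292744, 'cx': 276.82640283571624, 'cy': 206.6126075319949, 'D': array([-0.07024008,  0.        ,  0.        ,  0.        ,  0.        ]), 'T': array([[-0.8600606 ,  0.24618778, -0.44686389,  0.00734544],
       [-0.51016921, -0.42325393,  0.74872124,  0.91447502],
       [-0.00481088,  0.87192183,  0.48962146,  0.72344168],
       [ 0.        ,  0.        ,  0.        ,  1.        ]])}
wrist {'vfov': 59.11171218022258, 'cx': 287.2543196088978, 'cy': 207.39137668863592, 'D': array([0.03451297, 0.        , 0.        , 0.        , 0.        ]), 'T': array([[ 0.32858248,  0.90117978,  0.28268102,  0.26284017],
       [-0.94447358,  0.31408687,  0.09653546, -0.51753446],
       [-0.00179059, -0.29870462,  0.95434393,  0.37296749],
       [ 0.        ,  0.        ,  0.        ,  1.        ]])}
```

View pics/s0b.png

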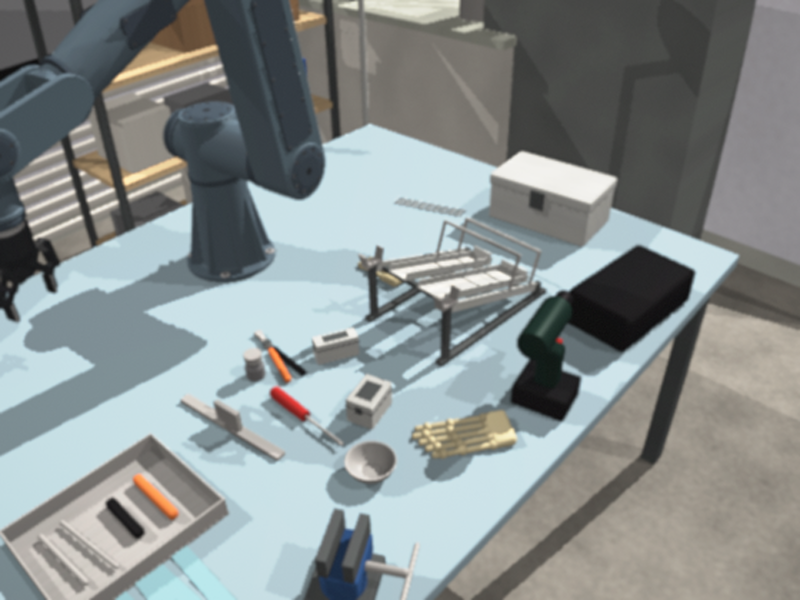

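View pics/d0b.png

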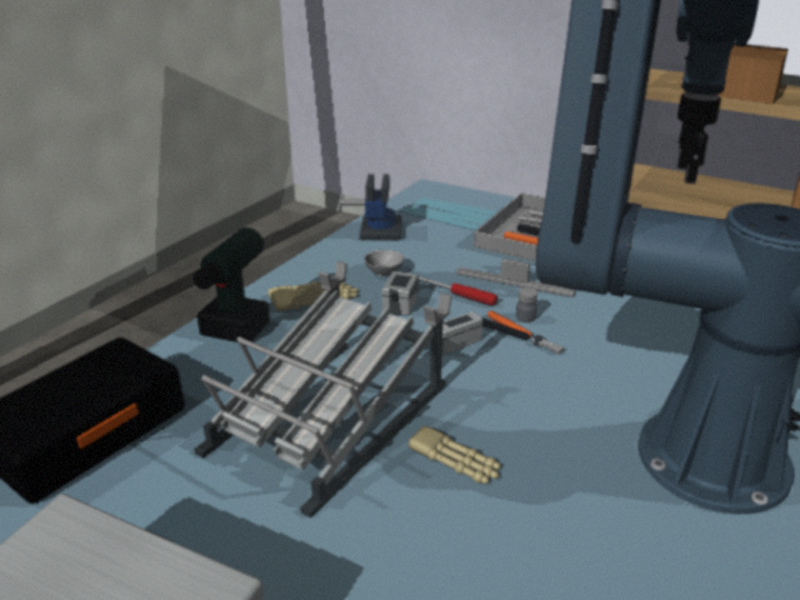

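The scene view shows the rack with its high end at (375-450, 270-300), the wide case at (370,400), the narrow case at (335,345) and the bar at (232,425). The screwdriver, pliers, jar, bowl and bones lie around them. The side view shows both lanes running downhill towards that camera, with the wider lane on the left. I'll enlarge both.

```bash
cat > h.py <<'E'
import numpy as np, cv2
from cell import ctrl, vision
from scipy.optimize import least_squares
from scipy.spatial.transform import Rotation as Ro
F=np.diag([1,-1,-1.])
class Cam:
    def __init__(s,m):
        f=210/np.tan(np.radians(m["vfov"]/2)); s.K=np.array([[f,0,m["cx"]],[0,f,m["cy"]],[0,0,1]])
        s.D=np.array(m["D"],float); s.R=m["T"][:3,:3]@F; s.o=m["T"][:3,3]
    def proj(s,P):
        p=(np.atleast_2d(P)-s.o)@s.R
        return cv2.projectPoints(p.reshape(-1,1,3),np.zeros(3),np.zeros(3),s.K,s.D)[0].reshape(-1,2)
    def ray(s,uv):
        n=cv2.undistortPoints(np.array(uv,float).reshape(-1,1,2),s.K,s.D).reshape(-1,2)
        d=np.c_[n,np.ones(len(n))]@s.R.T
        return d/np.linalg.norm(d,axis=1)[:,None]
    def plane(s,uv,z):
        d=s.ray(uv); return s.o+d*((z-s.o[2])/d[:,2])[:,None]
def cam(n): return Cam(vision.camera_model(n))
def tri(c1,u1,c2,u2):
    A=0;b=0;L=[]
    for c,u in((c1,u1),(c2,u2)):
        d=c.ray([u])[0];M=np.eye(3)-np.outer(d,d);A=A+M;b=b+M@c.o;L.append((M,c.o))
    X=np.linalg.solve(A,b); return X,[np.linalg.norm(M@(X-o))*1e3 for M,o in L]
def crop(src,x0,y0,w,h,k,out):
    a=cv2.imread(src)[y0:y0+h,x0:x0+w];a=cv2.resize(a,None,fx=k,fy=k,interpolation=cv2.INTER_CUBIC)
    for i in range(0,w,20): cv2.putText(a,str(x0+i),(i*k,8),0,.3,(0,0,255));a[:12,i*k]=(0,0,255)
    for i in range(0,h,20): cv2.putText(a,str(y0+i),(0,i*k+4),0,.3,(0,0,255));a[i*k,:12]=(0,0,255)
    cv2.imwrite(out,a)
E
python3 - <<'E'
from h import *
crop("pics/scene0.png",122,150,264,180,3,"pics/c1.png")
crop("pics/side0.png",136,165,266,195,3,"pics/c2.png")
c=cam("scene")
for n,u,z in [("wide",(370,385),.055),("narrow",(334,340),.05),("bar",(232,425),.01),("tabtop",(229,403),.054),("hookA",(376,262),.148),("hookB",(451,297),.148),("jar",(255,380),0),("bowl",(370,475),0)]:
    print(n,c.plane([np.array(u)*.7],z)[0].round(3))
E
```

```text
wide [ 0.634 -0.152  0.055]
narrow [ 0.484 -0.1    0.05 ]
bar [ 0.482 -0.365  0.01 ]
tabtop [ 0.473 -0.356  0.054]
hookA [0.457 0.057 0.148]
hookB [0.652 0.062 0.148]
jar [ 0.408 -0.252  0.   ]
bowl [ 0.749 -0.275  0.   ]
```

View pics/c1.png

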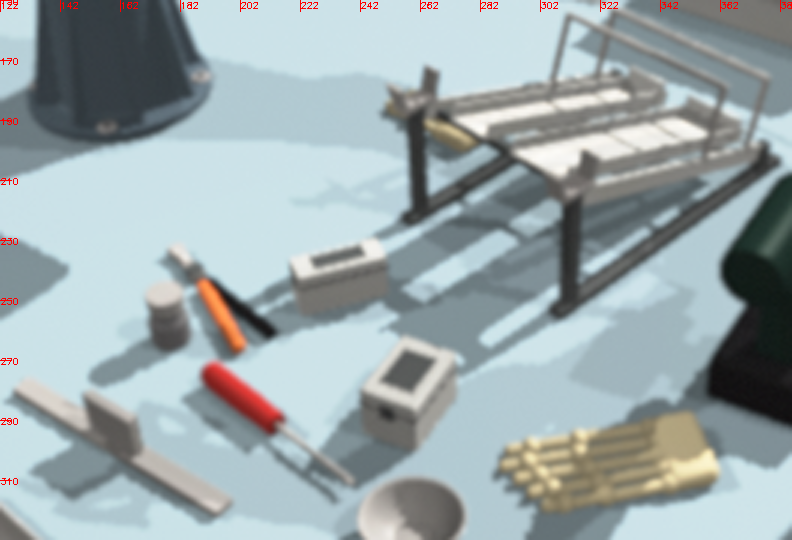

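View pics/c2.png

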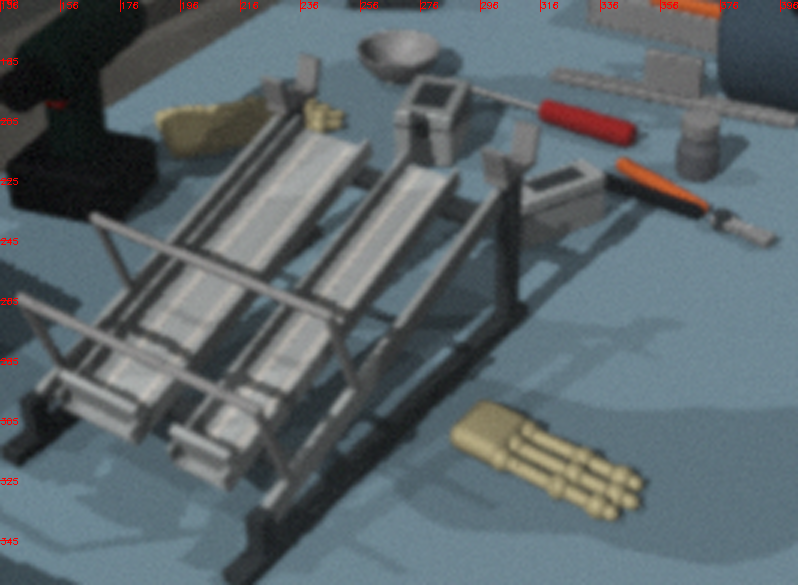

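The crops are clear enough to pick corners. In c1 (3x, origin 122,150) the wide case top corners are at (405,338), (456,360), (415,401) and (363,378). The narrow case top is at (290,262), (376,238), (387,260) and (300,283). In c2 the wide lane is on the +x (left) side. I'll fit rough poses, then refine with the wrist camera.

```bash
cat >> h.py <<'E'
def boxpts(L,W,z): return np.array([[-W/2,-L/2,z],[W/2,-L/2,z],[W/2,L/2,z],[-W/2,L/2,z]])
def fitpose(obs,x0,free_z=True):
    """obs: list of (cam, local pts Nx3, uv Nx2); pose x,y,z,yaw(deg)"""
    def r(p):
        R=Ro.from_euler('z',p[3],degrees=True).as_matrix()
        t=np.array([p[0],p[1],p[2] if free_z else x0[2]])
        return np.concatenate([(c.proj(P@R.T+t)-u).ravel() for c,P,u in obs])
    s=least_squares(r,x0,loss='soft_l1',x_scale=[.01,.01,.01,5]);return s.x,r(s.x).reshape(-1,2)
def go(pos,rpy):
    s=ctrl.state();R0=Ro.from_euler('xyz',s['tool_rot'],degrees=True);R1=Ro.from_euler('xyz',rpy,degrees=True)
    sh=R0.inv().apply(np.array(pos)-s['ee_pos'])/.03; w=np.degrees((R0.inv()*R1).as_rotvec())/8
    print('go',dict(zip('x y z wx wy wz'.split(),np.r_[sh,w].round(3).tolist())),'rows',np.linalg.norm(sh)*30/50,np.linalg.norm(w)*8/8.59)
E
python3 - <<'E'
from h import *
S=cam("scene");D=cam("side")
s=lambda a:np.array(a,float)/3+[122,150]
d=lambda a:np.array(a,float)/3+[136,165]
u=s([(363,378),(415,401),(456,360),(405,338)])
print('wide top tri-plane',S.plane(u,.055).round(4).tolist())
un=s([(300,283),(387,260),(376,238),(290,262)]);print('narrow',S.plane(un,.05).round(4).tolist())
ub=s([(14,390),(218,516),(232,500),(28,378)]);print('bar',S.plane(ub,.01).round(4).tolist())
ut=s([(85,392),(140,430)]);print(S.plane(ut,.054).round(4).tolist())
print("floor? rack posts base",S.plane(s([(410,218),(563,312)]),0).round(3).tolist(), D.plane(d([(520,310),(235,580),(12,458)]),0).round(3).tolist())
print('foot,finger',D.plane(d([(470,430),(630,500)]),.01).round(3).tolist(),S.plane(s([(510,470),(710,450)]),.01).round(3).tolist())
go([.46,-.25,.32],[180,0,0])
E
```

```text
wide top tri-plane [[0.6198, -0.1972, 0.055], [0.6736, -0.1879, 0.055], [0.6655, -0.1269, 0.055], [0.6115, -0.1356, 0.055]]
narrow [[0.4788, -0.1415, 0.05], [0.517, -0.0627, 0.05], [0.4849, -0.0454, 0.05], [0.4484, -0.1263, 0.05]]
bar [[0.354, -0.3912, 0.01], [0.6114, -0.3635, 0.01], [0.6067, -0.3438, 0.01], [0.3504, -0.3729, 0.01]]
[[0.4489, -0.3706, 0.054], [0.5221, -0.3671, 0.054]]
floor? rack posts base [[0.441, 0.045, 0.0], [0.657, 0.034, 0.0]] [[0.441, 0.034, 0.0], [0.465, 0.389, 0.0], [0.673, 0.378, 0.0]]
foot,finger [[0.399, 0.194, 0.01], [0.27, 0.201, 0.01]] [[0.76, -0.163, 0.01], [0.875, -0.032, 0.01]]
go {'x': 11.715, 'y': -6.224, 'z': -2.336, 'wx': -0.01, 'wy': -0.0, 'wz': 2.412} rows 8.082067848946295 2.2463909955382286
```

Emit:
{"method": "drive_tool", "body": {"series": [{"claw":85,"x":14.7,"y":-6.0,"z":-2.3,"wz":2.4},{"claw":85,"x":14.7,"y":-6.0,"z":-2.3,"wz":2.4},{"claw":85,"x":14.7,"y":-6.0,"z":-2.3,"wz":2.4},{"claw":85,"x":14.7,"y":-6.0,"z":-2.3,"wz":2.4},{"claw":85,"x":14.7,"y":-6.0,"z":-2.3,"wz":2.4}]}}

```text
$.series[0]: bad value
```

```bash
python3 - <<'E'
from h import *
print(ctrl.state()['ee_pos'],ctrl.state()['tool_rot']);go([.55,-.2,.32],[180,0,0])
E
```

```text
[ 0.18998226 -0.54229043  0.24959915] [-1.79924823e+02 -1.46450410e-02  1.92963385e+01]
go {'x': 15.097, 'y': -6.806, 'z': -2.334, 'wx': -0.01, 'wy': -0.0, 'wz': 2.412} rows 10.034575968587463 2.2463909955382286
```

Emit:
{"method": "drive_tool", "body": {"series": [{"claw":85,"x":8.0,"y":-3.6,"z":-1.3,"wx":0,"wy":0,"wz":1.2},{"claw":85,"x":8.0,"y":-3.6,"z":-1.3,"wx":0,"wy":0,"wz":1.2},{"claw":85,"x":8.0,"y":-3.6,"z":-1.3,"wx":0,"wy":0,"wz":1.2},{"claw":85,"x":8.0,"y":-3.6,"z":-1.3,"wx":0,"wy":0,"wz":1.2},{"claw":85,"x":8.0,"y":-3.6,"z":-1.3,"wx":0,"wy":0,"wz":1.2}]}}

```text
time_s: 0.65
ee_pos: [0.3697, -0.3714, 0.2869]
tool_rot: [-180.0, -0.0, 9.7]
ft_force: [0.3, -1.0, 0.3]
gripper_width: 0.994
gripper_force: 0.0
```

```bash
python3 - <<'E'
from h import *
go([.55,-.2,.32],[180,0,0])
E
```

```text
go {'x': 6.885, 'y': -4.622, 'z': -1.101, 'wx': -0.001, 'wy': -0.0, 'wz': 1.209} rows 5.019005112634854 1.1261782259831918
```

Emit:
{"method": "drive_tool", "body": {"series": [{"claw":85,"x":6.9,"y":-4.6,"z":-1.1,"wx":0,"wy":0,"wz":1.2},{"claw":85,"x":6.9,"y":-4.6,"z":-1.1,"wx":0,"wy":0,"wz":1.2},{"claw":85,"x":6.9,"y":-4.6,"z":-1.1,"wx":0,"wy":0,"wz":1.2},{"claw":85,"x":6.9,"y":-4.6,"z":-1.1,"wx":0,"wy":0,"wz":1.2},{"claw":85,"x":6.9,"y":-4.6,"z":-1.1,"wx":0,"wy":0,"wz":1.2}]}}

```text
time_s: 1.15
ee_pos: [0.5461, -0.2046, 0.3191]
tool_rot: [180.0, 0.0, 0.1]
ft_force: [0.4, -1.4, -0.3]
gripper_width: 0.996
gripper_force: 0.0
```

Emit:
{"method": "drive_tool", "body": {"series": [{"claw":85,"x":0,"y":0,"z":0,"wx":0,"wy":0,"wz":0},{"claw":85,"x":0,"y":0,"z":0,"wx":0,"wy":0,"wz":0}]}}

```text
time_s: 1.35
ee_pos: [0.5454, -0.2053, 0.3185]
tool_rot: [-180.0, 0.1, 0.3]
ft_force: [-0.1, -0.1, 0.3]
gripper_width: 0.994
gripper_force: 0.0
```

```bash
python3 - <<'E'
from h import *
import pickle
m=vision.camera_model("wrist");im=vision.get_image("wrist");pickle.dump(m,open("w1.pkl","wb"))
cv2.imwrite("pics/w1.png",im[:,:,::-1]);print(ctrl.state()['ee_pos'],ctrl.state()['tool_rot'])
a=cv2.resize(im[:,:,::-1],(800,600),interpolation=cv2.INTER_CUBIC);cv2.imwrite("pics/w1b.png",a)
go([.55,.08,.42],[180,0,-4])
E
```

```text
[ 0.54468537 -0.20623872  0.31833591] [-1.79991919e+02  7.63835871e-02  1.43723258e-01]
go {'x': 0.197, 'y': -9.541, 'z': -3.388, 'wx': -0.001, 'wy': 0.01, 'wz': 0.518} rows 6.07606575649902 0.4824714075919168
```

View pics/w1b.png

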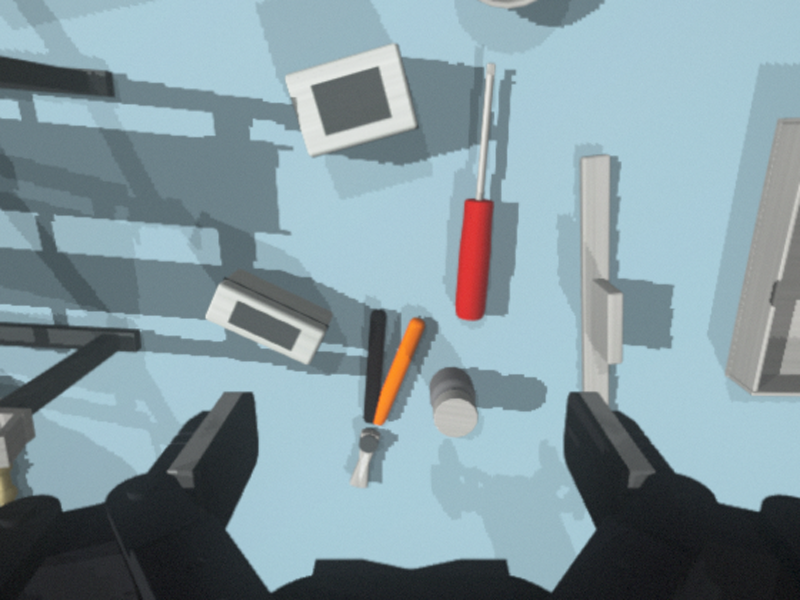

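The wrist view shows the wide case top corners at (286,75), (397,44), (416,126) and (313,157). The narrow case top is at (221,280), (329,325), (310,363) and (206,316). The bar's upper end is at (582-610,157), with the tab's top strip at x 609-622, y 291-362. Next I'll look at the rack from above.

Emit:
{"method": "drive_tool", "body": {"series": [{"claw":85,"x":0.2,"y":-8.0,"z":-3.4,"wx":0,"wy":0,"wz":0.5},{"claw":85,"x":0.2,"y":-8.0,"z":-3.4,"wx":0,"wy":0,"wz":0.5},{"claw":85,"x":0.2,"y":-8.0,"z":-3.4,"wx":0,"wy":0,"wz":0.5},{"claw":85,"x":0.2,"y":-8.0,"z":-3.4,"wx":0,"wy":0,"wz":0.5},{"claw":85,"x":0.2,"y":-8.0,"z":-3.4,"wx":0,"wy":0,"wz":0.5}]}}

```text
time_s: 1.9
ee_pos: [0.5495, 0.0234, 0.4172]
tool_rot: [180.0, 0.0, -4.1]
ft_force: [1.3, -0.6, -0.4]
gripper_width: 0.996
gripper_force: 0.0
```

Emit:
{"method": "drive_tool", "body": {"series": [{"claw":85,"x":0,"y":-1,"z":0,"wx":0,"wy":0,"wz":0},{"claw":85,"x":0,"y":-1,"z":0,"wx":0,"wy":0,"wz":0},{"claw":85,"x":0,"y":-1,"z":0,"wx":0,"wy":0,"wz":0}]}}

```text
time_s: 2.2
ee_pos: [0.552, 0.0525, 0.4162]
tool_rot: [180.0, 0.1, -3.9]
ft_force: [0.3, -0.9, 0.6]
gripper_width: 0.994
gripper_force: 0.0
```

```bash
python3 - <<'E'
from h import *
import pickle
m=vision.camera_model("wrist");im=vision.get_image("wrist");pickle.dump(m,open("w2.pkl","wb"))
cv2.imwrite("pics/w2.png",im[:,:,::-1]);print(ctrl.state()['ee_pos'],ctrl.state()['tool_rot'])
a=cv2.resize(im[:,:,::-1],(800,600),interpolation=cv2.INTER_CUBIC);cv2.imwrite("pics/w2b.png",a)
E
```

```text
[0.55208008 0.05192106 0.41605667] [ 1.79963158e+02  6.91038399e-02 -4.00868921e+00]
```

View pics/w2b.png

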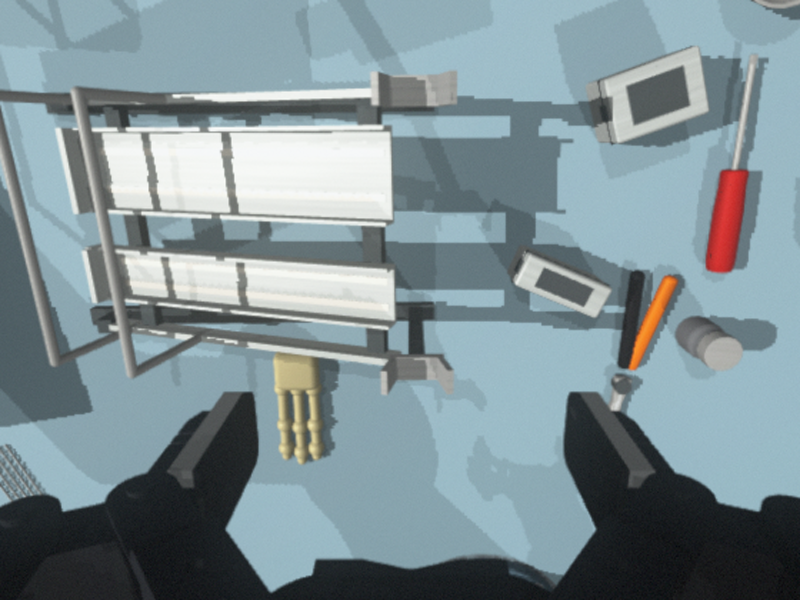

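The view from above gives the rack features. The wide lane's high-end wall corners are at (390,126) and (392,223), and the narrow lane's at (394,265) and (395,326). The hook centres are at about (414,89) for the far one and (417,376) for the near one. Now I'll fit everything.

```bash
cat > fit.py <<'E'
from h import *
import pickle
S=cam("scene");D=cam("side");W1=Cam(pickle.load(open("w1.pkl","rb")));W2=Cam(pickle.load(open("w2.pkl","rb")))
s=lambda *a:np.array(a,float)/3+[122,150]
d=lambda *a:np.array(a,float)/3+[136,165]
w=lambda *a:(np.array(a,float)+.5)*.7-.5
def rep(n,o,x0):
    for fz in (True,False):
        p,r=fitpose(o,x0,fz);print(n,fz,p.round(4).tolist(),[np.abs(r).mean().round(2),np.abs(r).max().round(2)])
    return p
# local order: (-W,-L),(W,-L),(W,L),(-W,L)
b=boxpts(.080,.056,.055)
rep('wide',[(S,b,s((363,378),(415,401),(456,360),(405,338))),(D,b[[2,3]],d((412,78),(473,82))),
 (W1,b,w((313,157),(416,126),(397,44),(286,75))[[1,2,3,0]] if 0 else w((416,126),(397,44),(286,75),(313,157))),
 (W2,b,w((709,107),(696,46),(599,83),(611,143)))],[.643,-.162,0,8])
b=boxpts(.090,.034,.05)
rep('narrow',[(S,b,s((300,283),(387,260),(376,238),(290,262))[[3,0,1,2]]),
 (W1,b,w((310,363),(329,325),(221,280),(206,316))),(W2,b,w((598,317),(611,286),(526,250),(514,280)))],[.484,-.095,0,-25])
b=np.array([[-.13,-.011,.01],[.13,-.011,.01],[.13,.011,.01],[-.13,.011,.01]]);t=np.array([[-.03,-.006,.054],[.03,-.006,.054],[.03,.006,.054],[-.03,.006,.054]])
rep('bar',[(S,b,s((14,390),(218,516),(232,500),(28,378))),(W1,b[[1,2]],w((610,157),(582,158))),(W1,t,w((621,362),(622,292),(609,290),(608,362)))],[.482,-.365,0,4])
# rack
c,sn=np.cos(.32),np.sin(.32)
def L(x,sl,n): return [x,sl*c+n*sn,-sl*sn+n*c]
h=np.array([L(x,-.15,.014) for x in (.083,.011,-.022,-.072)])
p=rep('lanes',[(W2,h,w((390,126),(392,223),(394,265),(395,326))),(D,h[[1,3]],d((370,147),(459,173)))],[.553,.19,.12,-4])
for n,a,z in [('far',(414,89),.16),('near',(417,376),.16)]: print(n,W2.plane(w(a),z).round(4))
print('saddles tri',W2.plane(w((413,105),(417,360)),.148).round(4), 'prong tops', W2.plane(w((372,73),(456,71),(384,393),(452,391)),.172).round(4))
print(S.plane(s((580,185),(418,92)),.16).round(3),D.plane(d((292,80),(510,150)),.16).round(3))
print('walls',W2.plane(w((390,126),(104,128)),.1).round(3).tolist())
print('tray,fingers')
E
python3 fit.py
```

```text
wide True [0.6409, -0.1644, -0.0066, 15.494] [np.float64(2.76), np.float64(13.7)]
wide False [0.6406, -0.1631, 0.0002, 15.4529] [np.float64(3.02), np.float64(11.88)]
narrow True [0.4762, -0.0907, -0.006, -26.3548] [np.float64(0.69), np.float64(1.95)]
narrow False [0.4782, -0.0917, -0.0, -26.5412] [np.float64(1.03), np.float64(3.69)]
bar True [0.4733, -0.3667, -0.006, 6.201] [np.float64(0.68), np.float64(1.82)]
bar False [0.4754, -0.365, 0.0017, 6.366] [np.float64(1.11), np.float64(3.46)]
lanes True [0.5582, 0.2039, 0.0756, -3.1454] [np.float64(0.43), np.float64(1.0)]
lanes False [0.5665, 0.2017, 0.12, -3.3342] [np.float64(5.25), np.float64(18.14)]
far [[0.6544 0.0427 0.16  ]]
near [[0.444  0.0548 0.16  ]]
saddles tri [[0.645  0.0439 0.148 ]
 [0.4523 0.0541 0.148 ]] prong tops [[0.6649 0.069  0.172 ]
 [0.6623 0.0153 0.172 ]
 [0.4373 0.0809 0.172 ]
 [0.4353 0.0285 0.172 ]]
[[0.672 0.034 0.16 ]
 [0.455 0.051 0.16 ]] [[0.653 0.042 0.16 ]
 [0.445 0.053 0.16 ]]
walls [[0.633, 0.063, 0.1], [0.646, 0.286, 0.1]]
tray,fingers
```

```bash
python3 - <<'E'
import io,contextlib
with contextlib.redirect_stdout(io.StringIO()):
    from fit import *
def per(n,obs,x0):
    for i,o in enumerate(obs):
        if len(o[1])>2: p,r=fitpose([o],x0,False);print(n,i,p.round(4).tolist(),r.round(1).tolist())
    for fz in(True,False):
        p,r=fitpose(obs,x0,fz);print(n,fz,p.round(4).tolist(),np.abs(r).mean().round(2))
b=boxpts(.080,.056,.055)
per('wide',[(W1,b,w((416,126),(397,44),(286,75),(313,157))),(W2,b,w((709,107),(696,46),(599,83),(611,143))),(S,b,s((363,378),(415,401),(456,360),(405,338))),(D,b,d((473,82),(412,78),(396,115),(466,124)))],[.643,-.162,0,14])
b=boxpts(.090,.034,.05)
per('narrow',[(W1,b,w((310,363),(329,325),(221,280),(206,316))),(W2,b,w((598,317),(611,286),(526,250),(514,280))),(S,b,s((290,262),(300,283),(387,260),(376,238)))],[.478,-.092,0,-26])
b=np.array([[-.13,-.011,.01],[.13,-.011,.01],[.13,.011,.01],[-.13,.011,.01]]);t=np.array([[-.03,-.006,.054],[.03,-.006,.054],[.03,.006,.054],[-.03,.006,.054]])
per('bar',[(S,b,s((14,390),(218,516),(232,500),(28,378))),(W1,np.r_[b[[1,2]],t],w((610,157),(582,158),(621,362),(622,292),(609,290),(608,362)))],[.482,-.365,0,4])
for hz in(.0756,.079,.083):
  p,r=fitpose([(W2,h,w((390,126),(392,223),(394,265),(395,326)))],[.558,.2,hz,-3],False);print(hz,p.round(4),r.round(1).tolist())
E
```

```text
wide 0 [0.6408, -0.1659, 0.0, 15.5526] [[3.0, 0.6], [0.9, -2.6], [-1.5, -0.0], [-1.4, 1.0]]
wide 1 [0.6405, -0.1611, 0.0, 16.5677] [[-0.7, 2.5], [-0.5, -2.4], [0.1, -1.4], [2.8, 2.0]]
wide 2 [0.6403, -0.1594, 0.0001, 13.3887] [[-1.4, 2.0], [-0.1, 1.4], [1.3, -3.7], [0.2, -2.9]]
wide 3 [0.6311, -0.1571, 0.0, 21.7126] [[-0.6, 0.0], [0.8, 0.1], [1.5, 0.8], [-2.0, -0.8]]
wide True [0.6409, -0.1645, -0.0073, 15.4798] 1.46
wide False [0.6404, -0.1627, 0.0034, 15.4925] 1.95
narrow 0 [0.4783, -0.093, 0.0, -25.897] [[1.4, -0.4], [-0.1, 1.4], [-0.3, -0.9], [-0.4, 0.3]]
narrow 1 [0.478, -0.0887, -0.0074, -27.1046] [[-1.9, -0.4], [1.2, -0.2], [1.7, -0.1], [-1.2, 1.2]]
narrow 2 [0.4822, -0.0939, 0.0009, -25.223] [[-0.4, 0.1], [-0.2, 0.0], [0.5, -0.4], [0.1, 0.3]]
narrow True [0.4762, -0.0907, -0.006, -26.3548] 0.69
narrow False [0.4782, -0.0917, -0.0001, -26.5413] 1.03
bar 0 [0.4804, -0.3678, 0.0, 6.3179] [[-0.9, 0.1], [-0.4, 0.1], [0.8, 0.1], [0.4, -0.4]]
bar 1 [0.4748, -0.3648, -0.0005, 6.3043] [[0.1, -2.9], [-0.2, -1.3], [1.0, 0.8], [0.9, -0.5], [-1.2, 2.1], [-0.6, 1.8]]
bar True [0.4733, -0.3667, -0.006, 6.201] 0.68
bar False [0.4754, -0.365, 0.0017, 6.366] 1.11
0.0756 [ 0.5582  0.2038  0.0756 -3.1897] [[-0.1, -0.9], [0.3, 0.7], [-0.3, 0.6], [0.1, -0.3]]
0.079 [ 0.5591  0.2037  0.079  -3.1994] [[-0.1, -1.8], [0.3, 0.5], [-0.3, 0.6], [0.1, 0.0]]
0.083 [ 0.5601  0.2034  0.083  -3.2123] [[-0.1, -2.9], [0.3, 0.2], [-0.3, 0.6], [0.1, 0.5]]
```

The fits agree within a few mm, and heights come out within about 6 mm of the table. I'll fix the targets and head for the wide case.

```bash
cat > t.py <<'E'
from h import *
ry=-3.2;c,sn=np.cos(.32),np.sin(.32);Rr=Ro.from_euler('z',ry,degrees=True)
RC=np.array([.5583,.204,.078])
def lane(x,s,n): return RC+Rr.apply([x,s*c+n*sn,-s*sn+n*c])   # n: height square to floor
ROT=(Rr*Ro.from_matrix(np.array([[0,c,-sn],[1,0,0],[0,-sn,-c]]).T)).as_euler('xyz',degrees=True)
def st():
    s=ctrl.state();print(s['time_s'],s['ee_pos'].round(4),s['tool_rot'].round(1),s['ft_force'].round(1),s['gripper_width'],s['gripper_force'],s['joints'].round(0))
def goc(p,r): st();go(p,r)
E
python3 - <<'E'
from t import *
print(ROT,lane(.047,-.06,0),lane(-.047,-.06,0))
goc([.6406,-.164,.13],[180,0,105.5])
E
```

```text
[180.          18.33464944  86.8       ] [0.60204745 0.14451107 0.09687399] [0.50819402 0.14975829 0.09687399]
2.25 [0.5521 0.0519 0.4161] [ 1.8e+02  1.0e-01 -4.0e+00] [0.8 1.1 0.2] 0.9934092282627751 0.0 [-7.  3. 82. -0. 96. 87.]
go {'x': 3.458, 'y': 6.967, 'z': 9.536, 'wx': -0.005, 'wy': 0.01, 'wz': -13.689} rows 7.383389357664259 12.748391839721057
```

Emit:
{"method": "drive_tool", "body": {"series": [{"claw":85,"x":3.5,"y":7.0,"z":4,"wx":0,"wy":0,"wz":-5.3},{"claw":85,"x":3.5,"y":7.0,"z":4,"wx":0,"wy":0,"wz":-5.3},{"claw":85,"x":3.5,"y":7.0,"z":4,"wx":0,"wy":0,"wz":-5.3},{"claw":85,"x":3.5,"y":7.0,"z":4,"wx":0,"wy":0,"wz":-5.3},{"claw":85,"x":3.5,"y":7.0,"z":4,"wx":0,"wy":0,"wz":-5.3}]}}

```text
time_s: 2.75
ee_pos: [0.6375, -0.1562, 0.3013]
tool_rot: [-180.0, 0.0, 38.7]
ft_force: [0.5, 0.0, 0.8]
gripper_width: 0.995
gripper_force: 0.0
```

Emit:
{"method": "drive_tool", "body": {"series": [{"claw":85,"x":0,"y":0,"z":0,"wx":0,"wy":0,"wz":-5.3},{"claw":85,"x":0,"y":0,"z":0,"wx":0,"wy":0,"wz":-5.3},{"claw":85,"x":0,"y":0,"z":0,"wx":0,"wy":0,"wz":-5.3},{"claw":85,"x":0,"y":0,"z":0,"wx":0,"wy":0,"wz":-5.3},{"claw":85,"x":0,"y":0,"z":0,"wx":0,"wy":0,"wz":-5.3}]}}

```text
time_s: 3.25
ee_pos: [0.637, -0.1546, 0.3019]
tool_rot: [-179.9, -0.0, 81.0]
ft_force: [-0.7, -0.5, -0.9]
gripper_width: 0.996
gripper_force: 0.0
```

```bash
python3 -c "
from t import *
goc([.6406,-.164,.13],[180,0,105.5])"
```

```text
3.25 [ 0.637  -0.1546  0.3019] [-179.9   -0.    81. ] [-0.7 -0.5 -0.9] 0.9964897460228719 0.0 [-24.  19.  76.  -0.  85. -15.]
go {'x': -0.291, 'y': 0.176, 'z': 5.731, 'wx': -0.012, 'wy': -0.003, 'wz': -3.058} rows 3.4448265324039693 2.847868989868084
```

Emit:
{"method": "drive_tool", "body": {"series": [{"claw":85,"x":-0.3,"y":0.2,"z":5.7,"wx":0,"wy":0,"wz":-3.06},{"claw":85,"x":-0.3,"y":0.2,"z":5.7,"wx":0,"wy":0,"wz":-3.06},{"claw":85,"x":-0.3,"y":0.2,"z":5.7,"wx":0,"wy":0,"wz":-3.06},{"claw":85,"x":-0.3,"y":0.2,"z":5.7,"wx":0,"wy":0,"wz":-3.06},{"claw":85,"x":-0.3,"y":0.2,"z":5.7,"wx":0,"wy":0,"wz":-3.06}]}}

```text
time_s: 3.75
ee_pos: [0.6385, -0.1629, 0.1261]
tool_rot: [-179.5, -0.4, 105.2]
ft_force: [-0.8, -0.2, 0.0]
gripper_width: 0.995
gripper_force: 0.0
```

```bash
python3 - <<'E'
from t import *
import pickle
goc([.6406,-.164,.043],[180,0,105.5])
m=vision.camera_model("wrist");im=vision.get_image("wrist");pickle.dump(m,open("w3.pkl","wb"))
cv2.imwrite("pics/w3.png",im[:,:,::-1])
a=cv2.imread("pics/w3.png");C=Cam(m);b=boxpts(.080,.056,.055);R=Ro.from_euler('z',15.5,degrees=True)
for q in C.proj(R.apply(b)+[.6406,-.164,0]): cv2.circle(a,tuple(int(v) for v in q),2,(0,0,255),1)
g=C.proj([ctrl.state()['ee_pos']])[0];print(g)
cv2.imwrite("pics/w3b.png",cv2.resize(a,(800,600),interpolation=cv2.INTER_CUBIC))
E
```

```text
3.75 [ 0.6385 -0.1629  0.1261] [-179.5   -0.4  105.2] [-0.8 -0.2  0. ] 0.9948841686509887 0.0 [-25.  28.  84.  -0.  68. -40.]
go {'x': -0.072, 'y': 0.081, 'z': 2.77, 'wx': -0.059, 'wy': -0.045, 'wz': -0.041} rows 1.6632413267151822 0.0786872657062537
[291.41054065 308.52070954]
```

View pics/w3b.png

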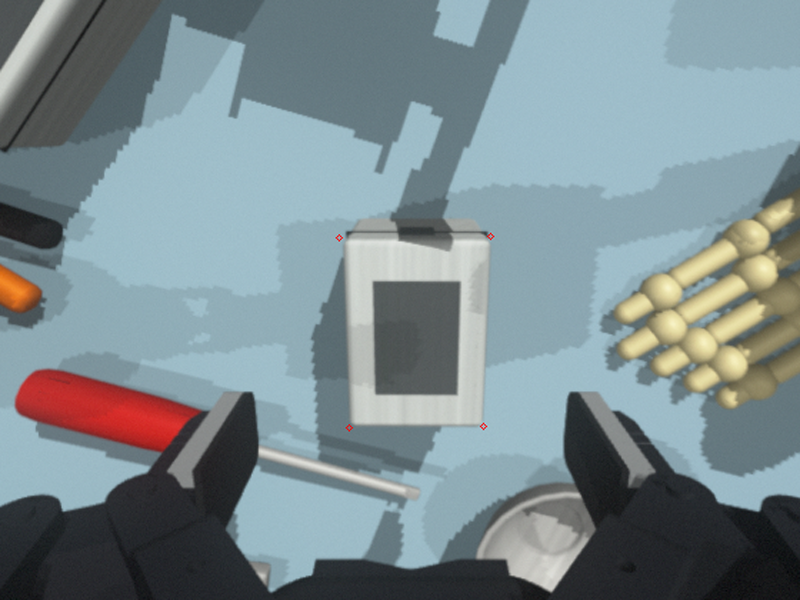

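The predicted corners lie on the case to within about 2 mm, and the fingers will clear the screwdriver and bowl. Now to descend and grip.

Emit:
{"method": "drive_tool", "body": {"series": [{"claw":85,"x":-0.1,"y":0.1,"z":1.4,"wx":0,"wy":0,"wz":0},{"claw":85,"x":-0.1,"y":0.1,"z":2.2,"wx":0,"wy":0,"wz":0},{"claw":85,"x":-0.1,"y":0.1,"z":2.7,"wx":0,"wy":0,"wz":0},{"claw":85,"x":-0.1,"y":0.1,"z":2.7,"wx":0,"wy":0,"wz":0}]}}

```text
time_s: 4.2
ee_pos: [0.6457, -0.1643, 0.0504]
tool_rot: [-179.9, -0.1, 105.3]
ft_force: [-0.5, 0.2, 0.3]
gripper_width: 0.996
gripper_force: 0.0
```

Emit:
{"method": "drive_tool", "body": {"grip_force": 40, "series": [{"claw":50,"x":0,"y":0,"z":0,"wx":0,"wy":0,"wz":0},{"claw":50,"x":0,"y":0,"z":0,"wx":0,"wy":0,"wz":0},{"claw":50,"x":0,"y":0,"z":0,"wx":0,"wy":0,"wz":0},{"claw":50,"x":0,"y":0,"z":0,"wx":0,"wy":0,"wz":0},{"claw":50,"x":0,"y":0,"z":0,"wx":0,"wy":0,"wz":0}]}}

```text
time_s: 4.7
ee_pos: [0.6478, -0.1646, 0.0536]
tool_rot: [179.8, 0.2, 105.4]
ft_force: [-1.6, -1.1, 6.5]
gripper_width: 0.647
gripper_force: 44.6
```

```bash
python3 -c "
from t import *
goc([.6420,-.164,.043],[180,0,105.5])"
```

```text
4.7 [ 0.6478 -0.1646  0.0536] [179.8   0.2 105.4] [-1.6 -1.1  6.5] 0.6469583205855708 44.5660525560379 [-24.  34.  84.  -0.  61. -40.]
go {'x': 0.071, 'y': -0.183, 'z': 0.354, 'wx': 0.019, 'wy': 0.02, 'wz': -0.015} rows 0.24265661952045015 0.02931919920863547
```

Emit:
{"method": "drive_tool", "body": {"grip_force": 50, "series": [{"claw":50,"x":0,"y":0,"z":-0.5,"wx":0,"wy":0,"wz":0},{"claw":50,"x":0,"y":0,"z":-1.5,"wx":0,"wy":0,"wz":0},{"claw":50,"x":0,"y":0,"z":-3,"wx":0,"wy":0,"wz":0},{"claw":50,"x":0,"y":0,"z":-4.5,"wx":0,"wy":0,"wz":0},{"claw":50,"x":0,"y":0,"z":-6,"wx":0,"wy":0,"wz":0}]}}

```text
time_s: 5.2
ee_pos: [0.6461, -0.1634, 0.2337]
tool_rot: [180.0, 0.0, 105.4]
ft_force: [0.2, 0.4, -2.1]
gripper_width: 0.635
gripper_force: 54.9
```

Emit:
{"method": "drive_tool", "body": {"series": [{"claw":50,"x":0,"y":0,"z":-0.5,"wx":0,"wy":0,"wz":0},{"claw":50,"x":0,"y":0,"z":-0.5,"wx":0,"wy":0,"wz":0},{"claw":50,"x":0,"y":0,"z":-0.5,"wx":0,"wy":0,"wz":0}]}}

```text
time_s: 5.5
ee_pos: [0.6455, -0.1633, 0.2443]
tool_rot: [-179.9, -0.1, 105.4]
ft_force: [-0.5, -0.5, -2.7]
gripper_width: 0.64
gripper_force: 55.0
```

```bash
python3 -c "
from t import *
st()
goc(lane(.047,-.06,.053+.05),ROT)"
```

```text
5.5 [ 0.6455 -0.1633  0.2443] [-1.799e+02 -1.000e-01  1.054e+02] [-0.5 -0.5 -2.7] 0.6401124085807838 55.019357800483704 [-24.  22.  78.   0.  80. -40.]
5.5 [ 0.6455 -0.1633  0.2443] [-1.799e+02 -1.000e-01  1.054e+02] [-0.5 -0.5 -2.7] 0.6401124085807838 55.019357800483704 [-24.  22.  78.   0.  80. -40.]
go {'x': 11.299, 'y': 1.671, 'z': 1.669, 'wx': 0.357, 'wy': -2.281, 'wz': 2.305} rows 6.92563480533916 3.0381146432584116
```

Emit:
{"method": "drive_tool", "body": {"series": [{"claw":50,"x":8,"y":1.2,"z":-1.2,"wx":0.36,"wy":-2.28,"wz":2.3},{"claw":50,"x":8,"y":1.2,"z":-1.2,"wx":0.36,"wy":-2.28,"wz":2.3},{"claw":50,"x":8,"y":1.2,"z":-1.2,"wx":0.36,"wy":-2.28,"wz":2.3},{"claw":50,"x":8,"y":1.2,"z":-1.2,"wx":0.36,"wy":-2.28,"wz":2.3},{"claw":50,"x":8,"y":1.2,"z":-1.2,"wx":0.36,"wy":-2.28,"wz":2.3}]}}

```text
time_s: 6.0
ee_pos: [0.6164, 0.0689, 0.276]
tool_rot: [-179.7, 18.5, 87.0]
ft_force: [1.2, 0.6, -2.5]
gripper_width: 0.643
gripper_force: 54.9
```

```bash
python3 -c "
from t import *
goc(lane(.047,-.06,.053+.06),ROT)"
```

```text
6.0 [0.6164 0.0689 0.276 ] [-179.7   18.5   87. ] [ 1.2  0.6 -2.5] 0.6428751383544914 54.93829607963562 [  4.  19.  81. -18.  84.  10.]
go {'x': 4.245, 'y': -0.603, 'z': 1.11, 'wx': -0.032, 'wy': 0.017, 'wz': 0.018} rows 2.6573423632984423 0.03768863571048979
```

Emit:
{"method": "drive_tool", "body": {"series": [{"claw":50,"x":2.5,"y":-0.3,"z":0,"wx":0,"wy":0,"wz":0},{"claw":50,"x":4.2,"y":-0.6,"z":0.5,"wx":0,"wy":0,"wz":0},{"claw":50,"x":4.2,"y":-0.6,"z":1.1,"wx":0,"wy":0,"wz":0},{"claw":50,"x":4.2,"y":-0.6,"z":1.1,"wx":0,"wy":0,"wz":0},{"claw":50,"x":4.2,"y":-0.6,"z":1.1,"wx":0,"wy":0,"wz":0}]}}

```text
time_s: 6.5
ee_pos: [0.6052, 0.1758, 0.2055]
tool_rot: [-179.7, 18.5, 87.0]
ft_force: [0.3, -0.2, -1.7]
gripper_width: 0.642
gripper_force: 54.8
```

```bash
python3 -c "
from t import *
goc(lane(.047,-.06,.053),ROT)
for n in ('scene','side'): cv2.imwrite(f'pics/{n}1.png',vision.get_image(n)[:,:,::-1])
crop('pics/scene1.png',222,130,190,110,4,'pics/a.png');crop('pics/side1.png',136,165,190,110,4,'pics/b.png')
cv2.imwrite('pics/c3.png',cv2.resize(np.vstack([cv2.imread('pics/a.png')[:300],cv2.imread('pics/b.png')[:300]]),None,fx=1,fy=1))"
```

```text
6.5 [0.6052 0.1758 0.2055] [-179.7   18.5   87. ] [ 0.3 -0.2 -1.7] 0.6424546303461092 54.80846107006073 [ 14.  25.  80. -18.  81.  21.]
go {'x': 0.152, 'y': -0.037, 'z': 2.001, 'wx': -0.028, 'wy': 0.023, 'wz': 0.024} rows 1.204171486710621 0.04030645864265318
```

View pics/c3.png

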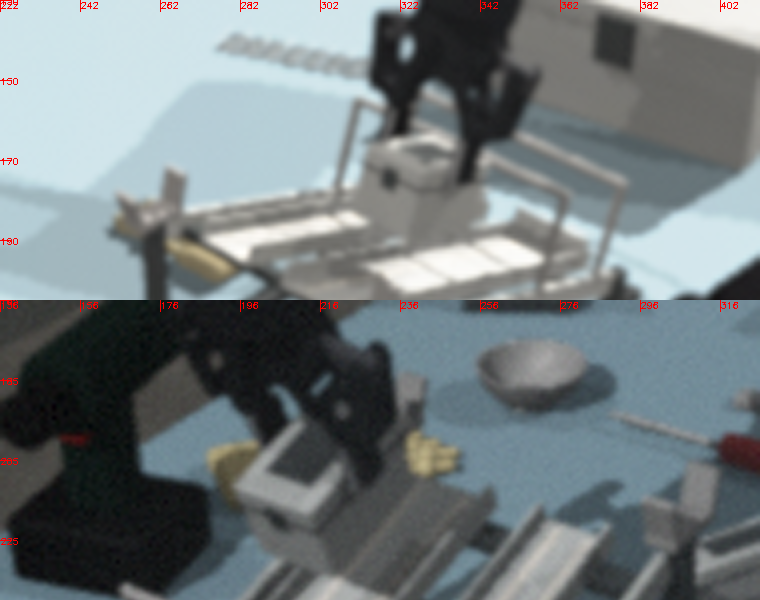

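Both crops show the case held square above the wide lane, matched to its slope. I'll lower it gently and watch the force.

Emit:
{"method": "drive_tool", "body": {"series": [{"claw":50,"x":0.15,"y":0,"z":0.8,"wx":0,"wy":0,"wz":0},{"claw":50,"x":0.15,"y":0,"z":1.4,"wx":0,"wy":0,"wz":0},{"claw":50,"x":0.15,"y":0,"z":1.6,"wx":0,"wy":0,"wz":0},{"claw":50,"x":0.15,"y":0,"z":1.7,"wx":0,"wy":0,"wz":0},{"claw":50,"x":0.15,"y":0,"z":1.7,"wx":0,"wy":0,"wz":0}]}}

```text
time_s: 7.1
ee_pos: [0.6104, 0.1651, 0.1672]
tool_rot: [179.2, 18.2, 86.5]
ft_force: [-5.8, 8.8, 22.0]
gripper_width: 0.642
gripper_force: 61.5
```

Emit:
{"method": "drive_tool", "body": {"series": [{"claw":50,"x":0,"y":0,"z":0.07,"wx":0,"wy":0,"wz":0},{"claw":50,"x":0,"y":0,"z":0.13,"wx":0,"wy":0,"wz":0}]}}

```text
time_s: 7.3
ee_pos: [0.6115, 0.1651, 0.167]
tool_rot: [179.0, 18.1, 86.5]
ft_force: [-12.6, 14.6, 44.3]
gripper_width: 0.642
gripper_force: 64.5
```

Emit:
{"method": "drive_tool", "body": {"series": [{"claw":50,"x":0,"y":0,"z":0.07,"wx":0,"wy":0,"wz":0},{"claw":50,"x":0,"y":0,"z":0.13,"wx":0,"wy":0,"wz":0}]}}

```text
time_s: 7.5
ee_pos: [0.6128, 0.1651, 0.1668]
tool_rot: [178.7, 18.0, 86.5]
ft_force: [-17.7, 19.1, 57.4]
gripper_width: 0.642
gripper_force: 66.5
```

Contact came about 15 mm early with a sideways force, so the case is sitting on the +x guide wall. I'll back off and re-measure.

Emit:
{"method": "drive_tool", "body": {"series": [{"claw":50,"x":0,"y":0,"z":-0.5,"wx":0,"wy":0,"wz":0},{"claw":50,"x":0,"y":0,"z":-1,"wx":0,"wy":0,"wz":0},{"claw":50,"x":0,"y":0,"z":-1,"wx":0,"wy":0,"wz":0},{"claw":50,"x":0,"y":0,"z":-1,"wx":0,"wy":0,"wz":0}]}}

```text
time_s: 7.9
ee_pos: [0.6068, 0.1704, 0.18]
tool_rot: [179.9, 18.4, 86.7]
ft_force: [0.3, -0.6, -2.6]
gripper_width: 0.641
gripper_force: 58.3
```

```bash
cat >> t.py <<'E'
def lc():
    q=Rr.inv().apply(ctrl.state()['ee_pos']-RC);print('lane x,s,n',(np.array([q[0],q[1]*c-q[2]*sn,q[1]*sn+q[2]*c])*1e3).round(1))
E
python3 -c "
from t import *
import pickle
st();lc()
m=vision.camera_model('wrist');im=vision.get_image('wrist');pickle.dump(m,open('w4.pkl','wb'));cv2.imwrite('pics/w4.png',im[:,:,::-1])
for n in ('scene','side'): cv2.imwrite(f'pics/{n}2.png',vision.get_image(n)[:,:,::-1])
lc()
w=cv2.resize(im[:,:,::-1],None,fx=800/560,fy=800/560,interpolation=cv2.INTER_CUBIC)[:330]
crop('pics/side2.png',180,190,100,65,4,'pics/b.png');b=cv2.imread('pics/b.png')
crop('pics/scene2.png',290,160,95,65,4,'pics/a.png');a=cv2.imread('pics/a.png')
cv2.imwrite('pics/c4.png',np.vstack([w,np.hstack([b,np.zeros((260,20,3),np.uint8),a])]))
"
```

```text
7.9 [0.6068 0.1704 0.18  ] [179.9  18.4  86.7] [ 0.3 -0.6 -2.6] 0.6410466537238336 58.282261316198856 [ 13.  26.  82. -18.  78.  21.]
lane x,s,n [ 50.3 -61.4  87.1]
lane x,s,n [ 49.5 -60.9  85.9]
```

View pics/c4.png

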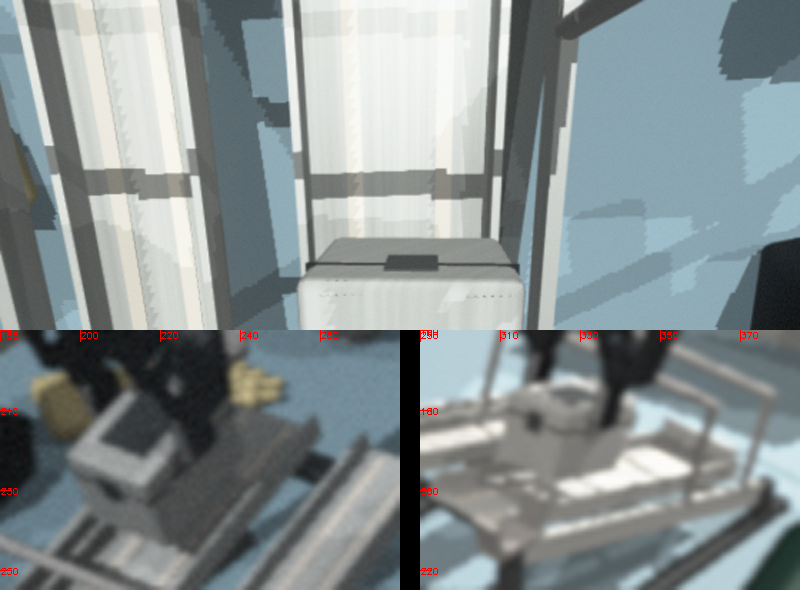

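The wrist view shows the case's bottom front edge spanning x 336-497 at row 240. The wide lane floor spans about 316-481 there, so the case sits too far to the right (+x). I'll quantify this using the wall edges.

```bash
python3 - <<'E'
from t import *
import pickle
C=Cam(pickle.load(open('w4.pkl','rb')));g=cv2.cvtColor(cv2.imread('pics/w4.png'),cv2.COLOR_BGR2GRAY)
g=cv2.GaussianBlur(g,(1,9),0)
for r in(70,140,160): print(r,'L',g[r,194:226].tolist(),'R',g[r,330:366].tolist())
def at(x,n,r):
    P=np.array([lane(x,s,n) for s in np.linspace(-.02,.2,200)]);u=C.proj(P);i=np.argsort(u[:,1]);return round(float(np.interp(r,u[i,1],u[i,0])),1)
for hz in(.078,.084,.09):
    RC[2]=hz
    for r in(70,140,160): print(hz,r,'wall tops out/in L',at(.011,.014,r),at(.014,.014,r),'floorL',at(.014,0,r),'floorR',at(.080,0,r),'R in/out',at(.080,.014,r),at(.083,.014,r))
E
```

```text
70 L [132, 132, 133, 133, 132, 132, 126, 132, 190, 230, 237, 238, 238, 236, 212, 146, 109, 104, 106, 122, 189, 219, 222, 222, 223, 225, 225, 225, 223, 222, 223, 224] R [224, 220, 216, 213, 213, 211, 209, 210, 212, 209, 174, 119, 105, 98, 91, 90, 98, 155, 224, 231, 231, 231, 230, 209, 123, 73, 67, 66, 64, 64, 64, 65, 79, 83, 85, 84]
140 L [165, 166, 165, 165, 165, 165, 165, 165, 165, 165, 166, 166, 173, 205, 227, 230, 230, 230, 223, 181, 111, 96, 96, 106, 145, 180, 185, 185, 186, 187, 186, 185] R [181, 181, 180, 180, 180, 180, 176, 154, 107, 97, 94, 84, 85, 106, 165, 217, 220, 221, 220, 209, 140, 75, 71, 82, 84, 86, 88, 88, 88, 87, 86, 86, 88, 87, 90, 92]
160 L [166, 165, 164, 164, 165, 165, 165, 165, 165, 165, 165, 164, 165, 167, 184, 206, 215, 216, 216, 211, 178, 108, 84, 84, 93, 139, 184, 194, 194, 196, 196, 193] R [194, 194, 194, 194, 194, 193, 177, 111, 97, 93, 84, 85, 100, 155, 213, 219, 218, 217, 205, 142, 77, 69, 81, 84, 84, 86, 84, 82, 83, 85, 87, 86, 84, 85, 90, 115]
0.078 70 wall tops out/in L 206.4 212.4 floorL 217.4 floorR 341.8 R in/out 345.7 351.8
0.078 140 wall tops out/in L 211.1 216.8 floorL 221.5 floorR 338.9 R in/out 342.6 348.3
0.078 160 wall tops out/in L 212.4 218.1 floorL 222.4 floorR 338.3 R in/out 341.8 347.4
0.084 70 wall tops out/in L 204.0 210.2 floorL 215.5 floorR 343.3 R in/out 347.5 353.7
0.084 140 wall tops out/in L 208.8 214.7 floorL 219.7 floorR 340.3 R in/out 344.3 350.2
0.084 160 wall tops out/in L 210.2 216.0 floorL 220.9 floorR 339.5 R in/out 343.4 349.2
0.09 70 wall tops out/in L 201.4 207.9 floorL 213.4 floorR 344.9 R in/out 349.3 355.8
0.09 140 wall tops out/in L 206.4 212.5 floorL 217.8 floorR 341.9 R in/out 346.0 352.1
0.09 160 wall tops out/in L 207.8 213.8 floorL 219.0 floorR 341.0 R in/out 345.1 351.1
```

Wall widths give a floor height of 86.5 mm at mid-lane and a lane centre 0.5 mm lower in x. The case is centred in the grip but 3–3.5 mm too far +x. I'll correct that and lower it again.

Emit:
{"method": "drive_tool", "body": {"series": [{"claw":50,"x":0,"y":-0.12,"z":0,"wx":0,"wy":0,"wz":0},{"claw":50,"x":0,"y":-0.12,"z":0.25,"wx":0,"wy":0,"wz":0},{"claw":50,"x":0,"y":-0.12,"z":0.4,"wx":0,"wy":0,"wz":0},{"claw":50,"x":0,"y":-0.12,"z":0.4,"wx":0,"wy":0,"wz":0},{"claw":50,"x":0,"y":-0.12,"z":0.4,"wx":0,"wy":0,"wz":0}]}}

```text
time_s: 8.55
ee_pos: [0.6028, 0.1675, 0.1686]
tool_rot: [179.9, 18.4, 86.8]
ft_force: [0.7, 0.4, -1.3]
gripper_width: 0.645
gripper_force: 58.2
```

```bash
sed -i 's/RC=np.array(.*/RC=np.array([.5578,.204,.0865])/' t.py; python3 -c "
from t import *
st();lc()"
```

```text
8.55 [0.6028 0.1675 0.1686] [179.9  18.4  86.8] [ 0.7  0.4 -1.3] 0.6453879062840975 58.24337521567941 [ 13.  26.  83. -18.  76.  21.]
lane x,s,n [ 47.  -58.   67.3]
```

Centred, with no contact so far. I'll go down in small steps.

Emit:
{"method": "drive_tool", "body": {"series": [{"claw":50,"x":0,"y":0,"z":0.1,"wx":0,"wy":0,"wz":0},{"claw":50,"x":0,"y":0,"z":0.2,"wx":0,"wy":0,"wz":0},{"claw":50,"x":0,"y":0,"z":0.2,"wx":0,"wy":0,"wz":0}]}}

```text
time_s: 8.85
ee_pos: [0.6026, 0.1656, 0.1628]
tool_rot: [179.9, 18.4, 86.8]
ft_force: [0.1, 0.4, -1.8]
gripper_width: 0.646
gripper_force: 58.2
```

Emit:
{"method": "drive_tool", "body": {"series": [{"claw":50,"x":0,"y":0,"z":0.07,"wx":0,"wy":0,"wz":0},{"claw":50,"x":0,"y":0,"z":0.1,"wx":0,"wy":0,"wz":0},{"claw":50,"x":0,"y":0,"z":0.1,"wx":0,"wy":0,"wz":0}]}}

```text
time_s: 9.15
ee_pos: [0.6028, 0.1648, 0.1603]
tool_rot: [179.9, 18.4, 86.8]
ft_force: [0.5, -1.0, -3.2]
gripper_width: 0.645
gripper_force: 58.2
```

```bash
python3 -c "
from t import *
st();lc()"
```

```text
9.15 [0.6028 0.1648 0.1603] [179.9  18.4  86.8] [ 0.5 -1.  -3.2] 0.6446838431615326 58.24189706007019 [ 13.  27.  84. -18.  75.  22.]
lane x,s,n [ 47.1 -58.   58.5]
```

Emit:
{"method": "drive_tool", "body": {"series": [{"claw":50,"x":0,"y":0,"z":0.07,"wx":0,"wy":0,"wz":0},{"claw":50,"x":0,"y":0,"z":0.1,"wx":0,"wy":0,"wz":0},{"claw":50,"x":0,"y":0,"z":0.1,"wx":0,"wy":0,"wz":0}]}}

```text
time_s: 9.45
ee_pos: [0.6027, 0.1638, 0.1574]
tool_rot: [179.9, 18.4, 86.8]
ft_force: [0.4, -0.2, -2.5]
gripper_width: 0.64
gripper_force: 58.2
```

Emit:
{"method": "drive_tool", "body": {"series": [{"claw":50,"x":0,"y":0,"z":0.04,"wx":0,"wy":0,"wz":0},{"claw":50,"x":0,"y":0,"z":0.07,"wx":0,"wy":0,"wz":0}]}}

```text
time_s: 9.65
ee_pos: [0.6028, 0.1632, 0.1557]
tool_rot: [179.9, 18.4, 86.8]
ft_force: [-1.3, 2.7, 3.9]
gripper_width: 0.645
gripper_force: 58.9
```

It is on the floor with light contact. I'll open slightly and let it slide.

Emit:
{"method": "drive_tool", "body": {"series": [{"claw":66,"x":0,"y":0,"z":0,"wx":0,"wy":0,"wz":0},{"claw":66,"x":0,"y":0,"z":0,"wx":0,"wy":0,"wz":0},{"claw":66,"x":0,"y":0,"z":0,"wx":0,"wy":0,"wz":0},{"claw":66,"x":0,"y":0,"z":0,"wx":0,"wy":0,"wz":0},{"claw":66,"x":0,"y":0,"z":0,"wx":0,"wy":0,"wz":0}]}}

```text
time_s: 10.15
ee_pos: [0.6029, 0.1632, 0.1558]
tool_rot: [179.9, 18.4, 86.8]
ft_force: [0.7, 0.0, -0.3]
gripper_width: 0.775
gripper_force: 0.0
```

Emit:
{"method": "drive_tool", "body": {"series": [{"claw":66,"x":0,"y":0,"z":0,"wx":0,"wy":0,"wz":0},{"claw":66,"x":0,"y":0,"z":0,"wx":0,"wy":0,"wz":0},{"claw":66,"x":0,"y":0,"z":0,"wx":0,"wy":0,"wz":0},{"claw":66,"x":0,"y":0,"z":-1,"wx":0,"wy":0,"wz":0},{"claw":66,"x":0,"y":0,"z":-2.5,"wx":0,"wy":0,"wz":0}]}}

```text
time_s: 10.65
ee_pos: [0.602, 0.1859, 0.2241]
tool_rot: [-179.7, 18.5, 86.9]
ft_force: [0.3, 0.2, 0.3]
gripper_width: 0.771
gripper_force: 0.0
```

```bash
python3 - <<'E'
from t import *
st();lc()
cv2.imwrite('pics/side3.png',vision.get_image('side')[:,:,::-1])
# is case home? compare predicted case top region in side view with before
a=cv2.imread('pics/side0.png').astype(int);b=cv2.imread('pics/side3.png').astype(int)
d=np.abs(a-b).sum(2)>90
D=cam('side');print('change home/load', [ (lambda q:(q.astype(int).tolist(),d[int(q[1])-5:int(q[1])+6,int(q[0])-5:int(q[0])+6].mean().round(2)))(D.proj([lane(.047,s,.055)])[0]) for s in(.11,.06,0,-.06)])
goc([.4785,-.0915,.15],[180,0,64])
E
```

```text
10.65 [0.602  0.1859 0.2241] [-179.7   18.5   86.9] [0.3 0.2 0.3] 0.770946230960394 0.0 [ 15.  24.  79. -18.  83.  21.]
lane x,s,n [ 45.2 -58.1 125.7]
change home/load [([173, 274], np.float64(0.21)), ([188, 257], np.float64(0.51)), ([205, 237], np.float64(0.0)), ([221, 219], np.float64(0.0))]
10.7 [0.6063 0.1894 0.2351] [179.4  18.2  86.7] [1.1 1.1 7.3] 0.7739689760657807 0.0 [ 15.  24.  79. -18.  83.  21.]
go {'x': -8.224, 'y': -3.773, 'z': 5.656, 'wx': 0.523, 'wy': 2.233, 'wz': 2.826} rows 6.402236955387038 3.3893855099564094
```

```bash
python3 - <<'E'
from t import *
goc([.50,-.04,.30],[180,0,64])
E
```

```text
10.7 [0.6063 0.1894 0.2351] [179.4  18.2  86.7] [1.1 1.1 7.3] 0.7739689760657807 0.0 [ 15.  24.  79. -18.  83.  21.]
go {'x': -8.12, 'y': -3.102, 'z': 0.365, 'wx': 0.523, 'wy': 2.233, 'wz': 2.826} rows 5.219996488949331 3.3893855099564094
```

Emit:
{"method": "drive_tool", "body": {"series": [{"claw":66,"x":-1,"y":-0.4,"z":-1.0,"wx":0.1,"wy":0.4,"wz":0.5},{"claw":66,"x":-8.1,"y":-3.1,"z":0.3,"wx":0.52,"wy":2.23,"wz":2.83},{"claw":66,"x":-8.1,"y":-3.1,"z":0.3,"wx":0.52,"wy":2.23,"wz":2.83},{"claw":66,"x":-8.1,"y":-3.1,"z":0.3,"wx":0.52,"wy":2.23,"wz":2.83},{"claw":66,"x":-8.1,"y":-3.1,"z":0.3,"wx":0.52,"wy":2.23,"wz":2.83}]}}

```text
time_s: 11.2
ee_pos: [0.5095, -0.0153, 0.2915]
tool_rot: [-179.8, 0.2, 63.7]
ft_force: [0.3, -0.5, 0.2]
gripper_width: 0.771
gripper_force: 0.0
```

Emit:
{"method": "drive_tool", "body": {"series": [{"claw":66,"x":-1,"y":-0.4,"z":0,"wx":0,"wy":0,"wz":0},{"claw":66,"x":-1,"y":-0.4,"z":0,"wx":0,"wy":0,"wz":0},{"claw":66,"x":-1,"y":-0.4,"z":0,"wx":0,"wy":0,"wz":0}]}}

```text
time_s: 11.5
ee_pos: [0.4867, -0.035, 0.2914]
tool_rot: [-179.8, 0.3, 63.8]
ft_force: [0.2, -0.0, 0.1]
gripper_width: 0.772
gripper_force: 0.0
```

```bash
python3 - <<'E'
from t import *
goc([.4785,-.0915,.13],[180,0,64])
E
```

```text
11.5 [ 0.4867 -0.035   0.2914] [-179.8    0.3   63.8] [ 0.2 -0.   0.1] 0.7723595631170617 0.0 [-18.  -3. 101.  -0.  82.   8.]
go {'x': -1.779, 'y': 0.61, 'z': 5.388, 'wx': -0.031, 'wy': 0.04, 'wz': -0.025} rows 3.4242715060185973 0.05267765180702284
```

Emit:
{"method": "drive_tool", "body": {"series": [{"claw":66,"x":-1.8,"y":0.6,"z":5.3,"wx":0,"wy":0,"wz":0},{"claw":66,"x":-1.8,"y":0.6,"z":5.3,"wx":0,"wy":0,"wz":0},{"claw":66,"x":-1.8,"y":0.6,"z":5.3,"wx":0,"wy":0,"wz":0},{"claw":66,"x":-1.8,"y":0.6,"z":5.3,"wx":0,"wy":0,"wz":0},{"claw":66,"x":-1.8,"y":0.6,"z":5.3,"wx":0,"wy":0,"wz":0}]}}

```text
time_s: 12.0
ee_pos: [0.4761, -0.0901, 0.1288]
tool_rot: [-179.3, 0.4, 63.9]
ft_force: [-0.2, 0.5, 1.0]
gripper_width: 0.769
gripper_force: 0.0
```

```bash
python3 - <<'E'
from t import *
goc([.4785,-.0915,.042],[180,0,64])
C=cam('wrist');im=vision.get_image('wrist');cv2.imwrite('pics/w5.png',im[:,:,::-1])
R=Ro.from_euler('z',-26,degrees=True);b=boxpts(.090,.034,.05)
q=C.proj(R.apply(b)+[.4785,-.0915,0]);print(q.round(0).tolist(),C.proj([ctrl.state()['ee_pos']]).round(1))
g=cv2.cvtColor(im,cv2.COLOR_RGB2GRAY);r=int(q[:,1].mean());print(r,g[r,220:360:2].tolist());r=int(q[:,1].max())-20;print(r,g[r,220:360:2].tolist())
E
```

```text
12.0 [ 0.4761 -0.0901  0.1288] [-179.3    0.4   63.9] [-0.2  0.5  1. ] 0.7688953731324748 0.0 [-25.   8. 110.  -0.  63.   2.]
go {'x': 0.01, 'y': 0.129, 'z': 2.891, 'wx': -0.09, 'wy': 0.044, 'wz': -0.008} rows 1.7365372447118326 0.09368684835650001
[[265.0, 296.0], [320.0, 297.0], [324.0, 151.0], [262.0, 151.0]] [[289.6 304.8]]
223 [132, 130, 132, 133, 132, 128, 122, 177, 183, 184, 182, 183, 185, 183, 183, 183, 183, 185, 183, 179, 215, 222, 222, 226, 213, 107, 100, 98, 98, 100, 100, 99, 99, 100, 98, 99, 100, 98, 99, 102, 99, 101, 176, 224, 226, 222, 196, 152, 109, 108, 111, 107, 110, 108, 110, 108, 111, 107, 114, 180, 201, 200, 201, 201, 201, 202, 202, 201, 203, 202]
276 [200, 201, 202, 199, 141, 130, 133, 119, 112, 113, 114, 114, 114, 117, 117, 113, 114, 114, 114, 144, 210, 219, 223, 227, 227, 227, 225, 225, 224, 219, 210, 203, 208, 208, 209, 207, 205, 199, 199, 197, 211, 222, 221, 222, 220, 192, 150, 129, 133, 132, 132, 131, 133, 132, 131, 133, 138, 185, 201, 200, 200, 202, 201, 203, 200, 203, 203, 201, 202, 198]
```

Emit:
{"method": "drive_tool", "body": {"series": [{"claw":66,"x":0,"y":-0.02,"z":1.4,"wx":0,"wy":0,"wz":0},{"claw":66,"x":0,"y":-0.02,"z":2.3,"wx":0,"wy":0,"wz":0},{"claw":66,"x":0,"y":-0.02,"z":2.85,"wx":0,"wy":0,"wz":0},{"claw":66,"x":0,"y":-0.02,"z":2.9,"wx":0,"wy":0,"wz":0},{"claw":66,"x":0,"y":-0.02,"z":2.9,"wx":0,"wy":0,"wz":0}]}}

```text
time_s: 12.55
ee_pos: [0.4782, -0.0911, 0.0466]
tool_rot: [-179.8, 0.3, 64.0]
ft_force: [0.5, -0.2, 0.0]
gripper_width: 0.771
gripper_force: 0.0
```

Emit:
{"method": "drive_tool", "body": {"grip_force": 45, "series": [{"claw":28,"x":0,"y":0,"z":0,"wx":0,"wy":0,"wz":0},{"claw":28,"x":0,"y":0,"z":0,"wx":0,"wy":0,"wz":0},{"claw":28,"x":0,"y":0,"z":0,"wx":0,"wy":0,"wz":0},{"claw":28,"x":0,"y":0,"z":0,"wx":0,"wy":0,"wz":0},{"claw":28,"x":0,"y":0,"z":0,"wx":0,"wy":0,"wz":0}]}}

```text
time_s: 13.05
ee_pos: [0.4773, -0.0914, 0.0467]
tool_rot: [-179.8, 0.3, 63.9]
ft_force: [-2.4, 2.9, 7.7]
gripper_width: 0.39
gripper_force: 45.0
```

Emit:
{"method": "drive_tool", "body": {"series": [{"claw":28,"x":0,"y":0,"z":0,"wx":0,"wy":0,"wz":0}]}}

```text
time_s: 13.15
ee_pos: [0.4773, -0.0915, 0.0467]
tool_rot: [-179.8, 0.3, 63.9]
ft_force: [-2.0, 2.4, 8.3]
gripper_width: 0.388
gripper_force: 45.0
```

Emit:
{"method": "drive_tool", "body": {"grip_force": 50, "series": [{"claw":28,"x":0,"y":0,"z":-0.5,"wx":0,"wy":0,"wz":0},{"claw":28,"x":0,"y":0,"z":-1.5,"wx":0,"wy":0,"wz":0},{"claw":28,"x":0,"y":0,"z":-3,"wx":0,"wy":0,"wz":0},{"claw":28,"x":0,"y":0,"z":-4.5,"wx":0,"wy":0,"wz":0},{"claw":28,"x":0,"y":0,"z":-6,"wx":0,"wy":0,"wz":0}]}}

```text
time_s: 13.65
ee_pos: [0.4774, -0.0906, 0.227]
tool_rot: [-179.7, 0.3, 63.9]
ft_force: [1.7, -0.4, -3.7]
gripper_width: 0.384
gripper_force: 51.4
```

Emit:
{"method": "drive_tool", "body": {"series": [{"claw":28,"x":0,"y":0,"z":-1.2,"wx":0,"wy":0,"wz":0},{"claw":28,"x":0,"y":0,"z":-1.2,"wx":0,"wy":0,"wz":0},{"claw":28,"x":0,"y":0,"z":-1.2,"wx":0,"wy":0,"wz":0}]}}

```text
time_s: 13.95
ee_pos: [0.4783, -0.0907, 0.2616]
tool_rot: [-179.8, 0.3, 63.9]
ft_force: [-0.4, 0.2, -4.5]
gripper_width: 0.386
gripper_force: 51.7
```

```bash
python3 -c "
from t import *
goc(lane(-.047,-.06,.0467+.1),ROT)"
```

```text
13.95 [ 0.4783 -0.0907  0.2616] [-179.8    0.3   63.9] [-0.4  0.2 -4.5] 0.38592633938695325 51.650206446647644 [-25.  -2. 103.  -0.  78.   2.]
go {'x': 9.051, 'y': -3.239, 'z': 0.525, 'wx': -0.495, 'wy': -2.224, 'wz': -2.83} rows 5.776253249952134 3.3837613590673197
```

Emit:
{"method": "drive_tool", "body": {"series": [{"claw":28,"x":7.5,"y":-2.7,"z":-0.5,"wx":-0.5,"wy":-2.22,"wz":-2.83},{"claw":28,"x":7.5,"y":-2.7,"z":-0.5,"wx":-0.5,"wy":-2.22,"wz":-2.83},{"claw":28,"x":7.5,"y":-2.7,"z":-0.5,"wx":-0.5,"wy":-2.22,"wz":-2.83},{"claw":28,"x":7.5,"y":-2.7,"z":-0.5,"wx":-0.5,"wy":-2.22,"wz":-2.83},{"claw":28,"x":7.5,"y":-2.7,"z":-0.5,"wx":-0.5,"wy":-2.22,"wz":-2.83}]}}

```text
time_s: 14.45
ee_pos: [0.5025, 0.1505, 0.272]
tool_rot: [-179.6, 18.4, 87.2]
ft_force: [-0.1, -0.2, -4.0]
gripper_width: 0.389
gripper_force: 51.6
```

Emit:
{"method": "drive_tool", "body": {"series": [{"claw":28,"x":0,"y":0,"z":0,"wx":0,"wy":0,"wz":0},{"claw":28,"x":0,"y":0,"z":0,"wx":0,"wy":0,"wz":0}]}}

```text
time_s: 14.65
ee_pos: [0.5032, 0.1478, 0.2725]
tool_rot: [-179.7, 18.4, 87.1]
ft_force: [-0.2, -0.2, -4.4]
gripper_width: 0.386
gripper_force: 51.7
```

```bash
python3 -c "
from t import *
lc();goc(lane(-.047,-.06,.0467+.04),ROT)"
```

```text
lane x,s,n [ -51.3 -114.7  157.9]
14.65 [0.5032 0.1478 0.2725] [-179.7   18.4   87.1] [-0.2 -0.2 -4.4] 0.38558990174581403 51.65860712528229 [ 13.   9.  93. -18.  84.  19.]
go {'x': 1.824, 'y': 0.163, 'z': 2.373, 'wx': -0.032, 'wy': 0.002, 'wz': 0.03} rows 1.7983630594202626 0.04098275089220637
```

Emit:
{"method": "drive_tool", "body": {"series": [{"claw":28,"x":1.8,"y":0.15,"z":0,"wx":0,"wy":0,"wz":0},{"claw":28,"x":1.8,"y":0.15,"z":1.4,"wx":0,"wy":0,"wz":0},{"claw":28,"x":1.8,"y":0.15,"z":2.35,"wx":0,"wy":0,"wz":0},{"claw":28,"x":1.8,"y":0.15,"z":2.35,"wx":0,"wy":0,"wz":0},{"claw":28,"x":1.8,"y":0.15,"z":2.35,"wx":0,"wy":0,"wz":0}]}}

```text
time_s: 15.15
ee_pos: [0.5103, 0.1745, 0.1909]
tool_rot: [-179.8, 18.3, 86.7]
ft_force: [1.2, -0.7, -3.2]
gripper_width: 0.39
gripper_force: 51.6
```

Emit:
{"method": "drive_tool", "body": {"series": [{"claw":28,"x":0,"y":0,"z":0,"wx":0,"wy":0,"wz":0}]}}

```text
time_s: 15.25
ee_pos: [0.5119, 0.1755, 0.1932]
tool_rot: [179.9, 18.2, 86.7]
ft_force: [0.5, 1.0, -2.8]
gripper_width: 0.385
gripper_force: 51.6
```

```bash
python3 - <<'E'
from t import *
lc();goc(lane(-.047,-.06,.0467+.018),ROT)
C=cam('wrist');im=vision.get_image('wrist');cv2.imwrite('pics/w6.png',im[:,:,::-1])
g=cv2.GaussianBlur(cv2.cvtColor(im,cv2.COLOR_RGB2GRAY),(1,9),0)
def at(x,n,r):
    P=np.array([lane(x,s,n) for s in np.linspace(-.01,.2,200)]);u=C.proj(P);i=np.argsort(u[:,1]);return round(float(np.interp(r,u[i,1],u[i,0])),1)
print('tcp px',C.proj([ctrl.state()['ee_pos']]))
for r in(50,90,130):
    a=[at(x,n,r) for x,n in((-.072,.014),(-.069,.014),(-.069,0),(-.025,0),(-.025,.014),(-.022,.014))];print(r,a)
    for k in(a[0],a[5]): i=int(k)-14;print(i,g[r,i:i+30].tolist())
E
```

```text
lane x,s,n [-44.3 -63.   91.5]
15.25 [0.5119 0.1755 0.1932] [179.9  18.2  86.7] [ 0.5  1.  -2.8] 0.38495999048249246 51.568801403045654 [ 16.  15.  95. -18.  77.  24.]
go {'x': 0.1, 'y': -0.093, 'z': 0.894, 'wx': 0.011, 'wy': -0.014, 'wz': -0.012} rows 0.5425149729162436 0.020110535051992652
tcp px [[286.53747286 302.191971  ]]
50 [230.0, 236.0, 239.3, 321.7, 324.2, 330.2]
216 [140, 145, 144, 145, 145, 144, 145, 145, 145, 146, 147, 153, 162, 171, 202, 234, 242, 243, 243, 241, 218, 150, 114, 136, 200, 230, 234, 232, 231, 228]
316 [229, 229, 229, 231, 231, 224, 141, 116, 145, 241, 245, 245, 245, 245, 241, 172, 150, 149, 150, 149, 147, 148, 148, 148, 147, 148, 147, 147, 147, 147]
90 [231.9, 237.8, 241.0, 320.7, 323.1, 328.9]
217 [69, 60, 93, 129, 143, 146, 145, 144, 145, 146, 144, 145, 145, 145, 158, 198, 230, 237, 237, 238, 235, 204, 123, 113, 160, 211, 226, 226, 225, 223]
314 [220, 222, 222, 222, 223, 223, 209, 133, 116, 155, 235, 240, 240, 240, 238, 221, 159, 148, 148, 148, 147, 148, 148, 147, 147, 147, 146, 146, 146, 146]
130 [233.9, 239.5, 242.6, 319.8, 322.1, 327.7]
219 [87, 86, 78, 65, 73, 113, 141, 144, 144, 144, 144, 144, 144, 145, 150, 191, 230, 233, 233, 232, 219, 162, 112, 122, 170, 212, 216, 216, 214, 213]
313 [201, 203, 204, 205, 205, 203, 187, 131, 117, 159, 230, 235, 235, 235, 231, 210, 173, 168, 168, 167, 162, 154, 149, 146, 145, 145, 145, 145, 145, 144]
```

The model matches the narrow lane's walls to within half a pixel. Lowering now.

Emit:
{"method": "drive_tool", "body": {"series": [{"claw":28,"x":0,"y":-0.08,"z":0.3,"wx":0,"wy":0,"wz":0},{"claw":28,"x":0,"y":-0.08,"z":0.6,"wx":0,"wy":0,"wz":0},{"claw":28,"x":0,"y":-0.08,"z":0.6,"wx":0,"wy":0,"wz":0},{"claw":28,"x":0,"y":-0.08,"z":0.6,"wx":0,"wy":0,"wz":0},{"claw":28,"x":0,"y":-0.08,"z":0.6,"wx":0,"wy":0,"wz":0}]}}

```text
time_s: 15.8
ee_pos: [0.5081, 0.1705, 0.1745]
tool_rot: [-180.0, 18.3, 86.8]
ft_force: [-0.4, -0.8, -3.8]
gripper_width: 0.391
gripper_force: 51.7
```

```bash
python3 -c "
from t import *
lc();goc(lane(-.047,-.06,.0467),ROT)"
```

```text
lane x,s,n [-47.8 -62.1  72.1]
15.8 [0.5081 0.1705 0.1745] [-180.    18.3   86.8] [-0.4 -0.8 -3.8] 0.3905900707459159 51.69196665287018 [ 15.  16.  96. -18.  74.  25.]
go {'x': 0.069, 'y': 0.026, 'z': 0.847, 'wx': -0.002, 'wy': -0.008, 'wz': 0.002} rows 0.5100679379482677 0.007984226893866785
```

Emit:
{"method": "drive_tool", "body": {"series": [{"claw":28,"x":0,"y":0.03,"z":0.25,"wx":0,"wy":0,"wz":0},{"claw":28,"x":0,"y":0.03,"z":0.5,"wx":0,"wy":0,"wz":0},{"claw":28,"x":0,"y":0.03,"z":0.5,"wx":0,"wy":0,"wz":0},{"claw":28,"x":0,"y":0.03,"z":0.5,"wx":0,"wy":0,"wz":0}]}}

```text
time_s: 16.2
ee_pos: [0.5082, 0.1654, 0.1596]
tool_rot: [-179.9, 18.3, 86.8]
ft_force: [0.0, 0.0, -3.6]
gripper_width: 0.388
gripper_force: 51.7
```

Emit:
{"method": "drive_tool", "body": {"series": [{"claw":28,"x":0,"y":0,"z":0.07,"wx":0,"wy":0,"wz":0},{"claw":28,"x":0,"y":0,"z":0.15,"wx":0,"wy":0,"wz":0},{"claw":28,"x":0,"y":0,"z":0.15,"wx":0,"wy":0,"wz":0}]}}

```text
time_s: 16.5
ee_pos: [0.5083, 0.1641, 0.1555]
tool_rot: [-179.9, 18.3, 86.8]
ft_force: [-0.6, 0.3, -3.9]
gripper_width: 0.386
gripper_force: 51.7
```

```bash
python3 -c "
from t import *
lc();st()"
```

```text
lane x,s,n [-47.2 -62.1  52.1]
16.5 [0.5083 0.1641 0.1555] [-179.9   18.3   86.8] [-0.6  0.3 -3.9] 0.38613016291061186 51.69675886631012 [ 15.  17.  97. -18.  72.  25.]
```

Emit:
{"method": "drive_tool", "body": {"series": [{"claw":28,"x":0,"y":0,"z":0.07,"wx":0,"wy":0,"wz":0},{"claw":28,"x":0,"y":0,"z":0.13,"wx":0,"wy":0,"wz":0},{"claw":28,"x":0,"y":0,"z":0.13,"wx":0,"wy":0,"wz":0}]}}

```text
time_s: 16.8
ee_pos: [0.5082, 0.1629, 0.1518]
tool_rot: [-179.9, 18.3, 86.8]
ft_force: [-0.3, -0.7, -2.7]
gripper_width: 0.384
gripper_force: 51.7
```

Emit:
{"method": "drive_tool", "body": {"series": [{"claw":28,"x":0,"y":0,"z":0.04,"wx":0,"wy":0,"wz":0},{"claw":28,"x":0,"y":0,"z":0.06,"wx":0,"wy":0,"wz":0}]}}

```text
time_s: 17.0
ee_pos: [0.5085, 0.1626, 0.1507]
tool_rot: [-180.0, 18.3, 86.8]
ft_force: [-1.5, 2.3, -0.5]
gripper_width: 0.381
gripper_force: 52.3
```

Starting to touch. One more small step, then release.

Emit:
{"method": "drive_tool", "body": {"series": [{"claw":28,"x":0,"y":0,"z":0.03,"wx":0,"wy":0,"wz":0},{"claw":28,"x":0,"y":0,"z":0.03,"wx":0,"wy":0,"wz":0}]}}

```text
time_s: 17.2
ee_pos: [0.5089, 0.1625, 0.1506]
tool_rot: [179.9, 18.3, 86.8]
ft_force: [-1.0, 3.2, 3.6]
gripper_width: 0.386
gripper_force: 52.7
```

Emit:
{"method": "drive_tool", "body": {"series": [{"claw":46,"x":0,"y":0,"z":0,"wx":0,"wy":0,"wz":0},{"claw":46,"x":0,"y":0,"z":0,"wx":0,"wy":0,"wz":0},{"claw":46,"x":0,"y":0,"z":0,"wx":0,"wy":0,"wz":0},{"claw":46,"x":0,"y":0,"z":0,"wx":0,"wy":0,"wz":0},{"claw":46,"x":0,"y":0,"z":0,"wx":0,"wy":0,"wz":0}]}}

```text
time_s: 17.7
ee_pos: [0.5083, 0.1621, 0.1494]
tool_rot: [-180.0, 18.3, 86.8]
ft_force: [0.1, -1.5, 0.2]
gripper_width: 0.534
gripper_force: 0.0
```

Emit:
{"method": "drive_tool", "body": {"series": [{"claw":46,"x":0,"y":0,"z":0,"wx":0,"wy":0,"wz":0},{"claw":46,"x":0,"y":0,"z":0,"wx":0,"wy":0,"wz":0},{"claw":46,"x":0,"y":0,"z":-0.6,"wx":0,"wy":0,"wz":0},{"claw":46,"x":0,"y":0,"z":-1.8,"wx":0,"wy":0,"wz":0},{"claw":46,"x":0,"y":0,"z":-3.2,"wx":0,"wy":0,"wz":0}]}}

```text
time_s: 18.2
ee_pos: [0.5091, 0.1919, 0.2403]
tool_rot: [-179.7, 18.3, 86.8]
ft_force: [1.0, -0.3, 0.4]
gripper_width: 0.535
gripper_force: 0.0
```

Emit:
{"method": "drive_tool", "body": {"series": [{"claw":46,"x":-2,"y":0,"z":-1.5,"wx":0,"wy":0,"wz":0},{"claw":46,"x":-2,"y":0,"z":-1.5,"wx":0,"wy":0,"wz":0},{"claw":46,"x":-2,"y":0,"z":-1.5,"wx":0,"wy":0,"wz":0},{"claw":46,"x":-2,"y":0,"z":-1.5,"wx":0,"wy":0,"wz":0}]}}

```text
time_s: 18.6
ee_pos: [0.5077, 0.1495, 0.3021]
tool_rot: [-180.0, 18.2, 86.8]
ft_force: [-0.7, 0.0, -0.6]
gripper_width: 0.54
gripper_force: 0.0
```

```bash
python3 - <<'E'
from t import *
import pickle
lc();st()
m=vision.camera_model('wrist');im=vision.get_image('wrist');pickle.dump(m,open('w7.pkl','wb'));cv2.imwrite('pics/w7.png',im[:,:,::-1])
C=Cam(m)
for n,x,L,W,H in(('wide',.047,.08,.056,.055),('nar',-.047,.09,.034,.05)):
    print(n,C.proj([lane(x+dx,s,H) for s in(.15-L,.15) for dx in(-W/2,W/2)]).round(0).tolist())
g=cv2.cvtColor(im,cv2.COLOR_RGB2GRAY)
for x,H in((.047,.055),(-.047,.05)):
    for dx in (-.012,.012):
        P=[lane(x+dx,s,H) for s in np.arange(.03,.16,.004)];q=C.proj(P).round().astype(int)
        print([int(g[v,u]) if 0<=v<420 and 0<=u<560 else -1 for u,v in q])
E
```

```text
lane x,s,n [ -47.  -122.2  186.6]
18.6 [0.5077 0.1495 0.3021] [-180.    18.2   86.8] [-0.7  0.  -0.6] 0.5397423980400208 0.0 [ 13.   8.  91. -17.  87.  18.]
wide [[406.0, -134.0], [511.0, -137.0], [427.0, -358.0], [550.0, -365.0]]
nar [[256.0, -105.0], [316.0, -105.0], [250.0, -343.0], [321.0, -343.0]]
[-1, -1, -1, -1, -1, -1, -1, -1, -1, -1, -1, -1, -1, -1, -1, -1, -1, -1, -1, -1, -1, -1, -1, -1, -1, -1, -1, -1, -1, -1, -1, -1, -1]
[-1, -1, -1, -1, -1, -1, -1, -1, -1, -1, -1, -1, -1, -1, -1, -1, -1, -1, -1, -1, -1, -1, -1, -1, -1, -1, -1, -1, -1, -1, -1, -1, -1]
[-1, -1, -1, -1, -1, -1, -1, -1, -1, -1, -1, -1, -1, -1, -1, -1, -1, -1, -1, -1, -1, -1, -1, -1, -1, -1, -1, -1, -1, -1, -1, -1, -1]
[-1, -1, -1, -1, -1, -1, -1, -1, -1, -1, -1, -1, -1, -1, -1, -1, -1, -1, -1, -1, -1, -1, -1, -1, -1, -1, -1, -1, -1, -1, -1, -1, -1]
```

```bash
cat > chk.py <<'E'
from t import *
import sys
im=vision.get_image('side')[:,:,::-1];cv2.imwrite('pics/side4.png',im)
a=cv2.GaussianBlur(cv2.imread('pics/side0.png'),(5,5),0).astype(int);b=cv2.GaussianBlur(im,(5,5),0).astype(int)
d=(np.abs(a-b).sum(2)>45);D=cam('side')
for n,x,L,W,H in(('wide',.047,.08,.056,.055),('nar',-.047,.09,.034,.05)):
    out=[]
    roi=np.zeros(d.shape,np.uint8)
    cv2.fillConvexPoly(roi,cv2.convexHull(D.proj([lane(x+i*W/2,s,k) for i in(-1,1) for s in(-.1,.15) for k in(0,H)]).astype(np.int32)),1)
    for s in np.arange(-.06,.141,.01):
        m=np.zeros(d.shape,np.uint8)
        h=cv2.convexHull(D.proj([lane(x+i*W/2,s+j*L/2,k) for i in(-1,1) for j in(-1,1) for k in(0,H)]).astype(np.int32))
        cv2.fillConvexPoly(m,h,1);m=m>0;dd=d&(roi>0);out.append((round(float((m&dd).sum()/(m|dd).sum()),2),round(float(s),3)))
    print(n,'home s',.15-L/2,sorted(out)[::-1][:4])
st()
E
python3 chk.py; python3 -c "
from t import *
goc([.4765,-.30,.32],[180,0,6.3])"
```

```text
wide home s 0.10999999999999999 [(0.43, 0.09), (0.39, 0.1), (0.39, 0.08), (0.34, 0.07)]
nar home s 0.105 [(0.55, 0.09), (0.53, 0.08), (0.48, 0.1), (0.46, 0.07)]
18.7 [0.507  0.1496 0.3004] [-179.8   18.3   86.9] [ 0.1  0.2 -0. ] 0.5384468004340452 0.0 [ 13.   8.  91. -17.  87.  18.]
18.7 [0.507  0.1496 0.3004] [-179.8   18.3   86.9] [ 0.1  0.2 -0. ] 0.5384468004340452 0.0 [ 13.   8.  91. -17.  87.  18.]
go {'x': -14.466, 'y': -0.184, 'z': 4.098, 'wx': 1.586, 'wy': 1.914, 'wz': 9.977} rows 9.022025557565614 9.57544912241517
```

Emit:
{"method": "drive_tool", "body": {"series": [{"claw":46,"x":-1.2,"y":1,"z":-4,"wx":0.8,"wy":0.95,"wz":4.9},{"claw":46,"x":-1.2,"y":1,"z":-4,"wx":0.8,"wy":0.95,"wz":4.9},{"claw":46,"x":-1.2,"y":1,"z":-4,"wx":0.8,"wy":0.95,"wz":4.9},{"claw":46,"x":-1.2,"y":1,"z":-4,"wx":0.8,"wy":0.95,"wz":4.9},{"claw":46,"x":-1.2,"y":1,"z":-4,"wx":0.8,"wy":0.95,"wz":4.9}]}}

```text
time_s: 19.2
ee_pos: [0.5385, 0.1516, 0.4267]
tool_rot: [176.8, 9.2, 46.4]
ft_force: [0.2, 0.1, -1.4]
gripper_width: 0.54
gripper_force: 0.0
```

```bash
python3 -c "
from t import *
goc([.55,.13,.42],[180,0,4])"
```

```text
19.2 [0.5385 0.1516 0.4267] [176.8   9.2  46.4] [ 0.2  0.1 -1.4] 0.5396461398263065 0.0 [  8.   8.  75.  -8. 102.  50.]
go {'x': -0.219, 'y': 0.759, 'z': 0.306, 'wx': 0.803, 'wy': 0.946, 'wz': 5.321} rows 0.5082269279600031 5.0890142063333625
```

Emit:
{"method": "drive_tool", "body": {"series": [{"claw":46,"x":-0.2,"y":0.5,"z":0.3,"wx":0.8,"wy":0.95,"wz":5.3},{"claw":46,"x":-0.2,"y":0.5,"z":0.3,"wx":0.8,"wy":0.95,"wz":5.3},{"claw":46,"x":-0.2,"y":0.5,"z":0.3,"wx":0.8,"wy":0.95,"wz":5.3},{"claw":46,"x":-0.2,"y":0.5,"z":0.3,"wx":0.8,"wy":0.95,"wz":5.3},{"claw":46,"x":-0.2,"y":0.5,"z":0.3,"wx":0.8,"wy":0.95,"wz":5.3}]}}

```text
time_s: 19.7
ee_pos: [0.5441, 0.1357, 0.4181]
tool_rot: [179.9, 0.2, 4.7]
ft_force: [0.3, 0.6, 0.9]
gripper_width: 0.539
gripper_force: 0.0
```

Emit:
{"method": "drive_tool", "body": {"series": [{"claw":46,"x":0,"y":0,"z":0,"wx":0,"wy":0,"wz":0},{"claw":46,"x":0,"y":0,"z":0,"wx":0,"wy":0,"wz":0}]}}

```text
time_s: 19.9
ee_pos: [0.544, 0.1355, 0.4191]
tool_rot: [179.8, 0.2, 5.3]
ft_force: [-0.5, -0.2, 0.5]
gripper_width: 0.537
gripper_force: 0.0
```

```bash
python3 - <<'E'
from t import *
import pickle
st()
m=vision.camera_model('wrist');im=vision.get_image('wrist');pickle.dump(m,open('w8.pkl','wb'));cv2.imwrite('pics/w8.png',im[:,:,::-1])
C=Cam(m);g=cv2.GaussianBlur(cv2.cvtColor(im,cv2.COLOR_RGB2GRAY),(3,3),0)
print('stops px',C.proj([lane(.047,.15,.025),lane(-.047,.15,.025)]).round(0).tolist())
for x,H in((.047,.055),(-.047,.05)):
    q=C.proj([lane(x,s,H) for s in np.arange(.03,.18,.004)]).round().astype(int)
    print([(int(u),int(v)) for u,v in q[[0,-1]]],[int(g[v,u]) if 0<=v<420 and 0<=u<560 else -1 for u,v in q])
goc([.4765,-.30,.32],[180,0,6.3])
cv2.imwrite('pics/w8b.png',cv2.resize(im[:,:,::-1],(800,600)))
E
```

```text
19.9 [0.544  0.1355 0.4191] [179.8   0.2   5.3] [-0.5 -0.2  0.5] 0.5371692934547377 0.0 [ 2.  4. 80. -0. 96. 87.]
stops px [[114.0, 79.0], [114.0, 156.0]]
[(187, 94), (74, 73)] [109, 109, 109, 100, 65, 64, 99, 127, 226, 163, 160, 200, 112, 108, 107, 113, 113, 113, 113, 110, 72, 71, 76, 112, 232, 235, 237, 217, 169, 171, 169, 110, 161, 204, 177, 169, 168, 179]
[(184, 179), (80, 154)] [108, 106, 71, 61, 92, 149, 228, 236, 237, 226, 130, 141, 197, 104, 96, 96, 101, 103, 103, 84, 67, 88, 103, 141, 236, 227, 230, 226, 190, 189, 190, 181, 108, 151, 190, 191, 190, 190]
19.95 [0.5442 0.1356 0.4194] [179.8   0.2   5.3] [-0.   0.2 -0.2] 0.5380277333337734 0.0 [ 2.  4. 80. -0. 96. 87.]
go {'x': -3.563, 'y': 14.243, 'z': 3.366, 'wx': 0.021, 'wy': 0.026, 'wz': -0.131} rows 9.037457141187456 0.12582877924492392
```

Both cases' front edges lie at the same slope coordinate (about 0.141), so both are against their stops. Now the bar.

Emit:
{"method": "drive_tool", "body": {"series": [{"claw":46,"x":-1.8,"y":8,"z":1.5,"wx":0,"wy":0,"wz":-0.1},{"claw":46,"x":-1.8,"y":8,"z":1.5,"wx":0,"wy":0,"wz":-0.1},{"claw":46,"x":-1.8,"y":8,"z":1.5,"wx":0,"wy":0,"wz":-0.1},{"claw":46,"x":-1.8,"y":8,"z":1.5,"wx":0,"wy":0,"wz":-0.1},{"claw":46,"x":-1.8,"y":8,"z":1.5,"wx":0,"wy":0,"wz":-0.1}]}}

```text
time_s: 20.45
ee_pos: [0.5111, -0.1099, 0.3755]
tool_rot: [179.9, 0.1, 6.1]
ft_force: [1.1, -0.1, -0.0]
gripper_width: 0.538
gripper_force: 0.0
```

Emit:
{"method": "drive_tool", "body": {"series": [{"claw":46,"x":-1.8,"y":7,"z":2,"wx":0,"wy":0,"wz":0},{"claw":46,"x":-1.8,"y":7,"z":2,"wx":0,"wy":0,"wz":0},{"claw":46,"x":-1.8,"y":7,"z":2,"wx":0,"wy":0,"wz":0},{"claw":46,"x":-1.8,"y":7,"z":2,"wx":0,"wy":0,"wz":0},{"claw":46,"x":-1.8,"y":7,"z":2,"wx":0,"wy":0,"wz":0}]}}

```text
time_s: 20.95
ee_pos: [0.4778, -0.3261, 0.3144]
tool_rot: [179.9, 0.2, 5.9]
ft_force: [-0.2, 0.8, -0.2]
gripper_width: 0.537
gripper_force: 0.0
```

```bash
python3 -c "
from t import *
goc([.4765,-.366,.14],[180,0,6.3])"
```

```text
20.95 [ 0.4778 -0.3261  0.3144] [179.9   0.2   5.9] [-0.2  0.8 -0.2] 0.5370181415848696 0.0 [-46.   8.  87.  -0.  85.  38.]
go {'x': -0.154, 'y': 1.31, 'z': 5.817, 'wx': 0.008, 'wy': 0.03, 'wz': -0.055} rows 3.5787800066697155 0.0584217333079177
```

Emit:
{"method": "drive_tool", "body": {"series": [{"claw":46,"x":-0.15,"y":1.3,"z":5.6,"wx":0,"wy":0,"wz":-0.05},{"claw":46,"x":-0.15,"y":1.3,"z":5.6,"wx":0,"wy":0,"wz":-0.05},{"claw":46,"x":-0.15,"y":1.3,"z":5.6,"wx":0,"wy":0,"wz":-0.05},{"claw":46,"x":-0.15,"y":1.3,"z":5.6,"wx":0,"wy":0,"wz":-0.05},{"claw":46,"x":-0.15,"y":1.3,"z":5.6,"wx":0,"wy":0,"wz":-0.05}]}}

```text
time_s: 21.45
ee_pos: [0.4763, -0.3609, 0.1436]
tool_rot: [-179.7, 0.4, 6.3]
ft_force: [-0.6, 0.4, -0.2]
gripper_width: 0.543
gripper_force: 0.0
```

Emit:
{"method": "drive_tool", "body": {"series": [{"claw":46,"x":0,"y":0,"z":0,"wx":0,"wy":0,"wz":0},{"claw":46,"x":0,"y":0,"z":0,"wx":0,"wy":0,"wz":0}]}}

```text
time_s: 21.65
ee_pos: [0.4797, -0.3634, 0.1511]
tool_rot: [179.7, -0.0, 6.3]
ft_force: [0.2, -0.5, 0.0]
gripper_width: 0.542
gripper_force: 0.0
```

```bash
python3 - <<'E'
from t import *
import pickle
goc([.4765,-.366,.036],[180,0,6.3])
m=vision.camera_model('wrist');C=Cam(m);im=vision.get_image('wrist');cv2.imwrite('pics/w9.png',im[:,:,::-1]);pickle.dump(m,open('w9.pkl','wb'))
g=cv2.GaussianBlur(cv2.cvtColor(im,cv2.COLOR_RGB2GRAY),(3,3),0)
R=Ro.from_euler('z',6.3,degrees=True)
P=np.array([[x,y,z] for z,X,Y in((.054,.03,.006),(.01,.13,.011)) for x in(-X,X) for y in(-Y,Y)])
print(C.proj(R.apply(P)+[.4765,-.366,0]).round(0).tolist(), C.proj([ctrl.state()['ee_pos']]).round(0))
q=C.proj(R.apply(np.array([[xx,0,.054] for xx in(-.02,0,.02)]))+[.4765,-.366,0]).astype(int)
for u,v in q: print(u,v,g[v,u-40:u+40:2].tolist())
q=C.proj(R.apply(np.array([[xx,0,.01] for xx in(.06,.1)]))+[.4765,-.366,0]).astype(int)
for u,v in q: print('bar',u,v,g[v,u-40:u+40:2].tolist())
u,v=C.proj(R.apply([[.03,0,.054]])+[.4765,-.366,0]).astype(int)[0];print('col',u,v,g[v-20:v+20,u].tolist(),g[v-20:v+20,u+5].tolist())
E
```

```text
21.65 [ 0.4797 -0.3634  0.1511] [179.7  -0.    6.3] [ 0.2 -0.5  0. ] 0.5416176329499938 0.0 [-48.  19.  93.  -0.  67.  35.]
go {'x': -0.116, 'y': 0.052, 'z': 3.836, 'wx': 0.039, 'wy': -0.004, 'wz': 0.003} rows 2.3027262634019365 0.03621261606685741
[[299.0, 268.0], [280.0, 268.0], [299.0, 178.0], [280.0, 178.0], [302.0, 351.0], [276.0, 351.0], [306.0, 9.0], [272.0, 9.0]] [[287. 304.]]
289 253 [203, 203, 203, 203, 202, 203, 203, 203, 203, 203, 201, 184, 180, 201, 201, 197, 207, 202, 196, 195, 195, 196, 193, 175, 147, 172, 133, 114, 116, 123, 132, 137, 173, 190, 200, 202, 201, 201, 201, 202]
289 224 [203, 203, 203, 203, 203, 204, 203, 203, 204, 202, 194, 181, 180, 187, 179, 189, 210, 204, 199, 194, 196, 197, 196, 180, 130, 117, 113, 114, 116, 124, 130, 131, 131, 132, 132, 132, 132, 131, 131, 132]
289 194 [203, 203, 203, 203, 202, 194, 180, 179, 179, 179, 180, 179, 187, 188, 179, 192, 214, 208, 203, 197, 198, 200, 200, 185, 135, 118, 115, 119, 132, 132, 131, 131, 132, 132, 131, 131, 132, 131, 131, 132]
bar 288 122 [184, 179, 180, 180, 179, 179, 179, 179, 179, 179, 178, 179, 187, 199, 201, 202, 202, 202, 197, 199, 204, 203, 204, 205, 205, 202, 201, 156, 126, 133, 134, 133, 134, 134, 135, 161, 202, 203, 203, 202]
bar 288 59 [203, 203, 202, 203, 202, 202, 202, 203, 194, 180, 179, 181, 200, 211, 205, 202, 204, 204, 201, 204, 208, 207, 207, 208, 208, 207, 206, 178, 129, 133, 134, 134, 134, 134, 137, 186, 203, 202, 202, 202]
col 289 178 [188, 182, 180, 180, 179, 179, 179, 179, 177, 167, 144, 123, 115, 114, 115, 116, 117, 117, 117, 116, 116, 117, 122, 137, 160, 179, 190, 196, 198, 199, 200, 200, 199, 198, 197, 197, 198, 198, 198, 198] [205, 206, 206, 206, 205, 203, 199, 197, 198, 193, 167, 130, 111, 107, 106, 107, 108, 108, 109, 110, 111, 112, 118, 134, 158, 177, 189, 195, 198, 198, 198, 197, 197, 197, 197, 196, 197, 197, 197, 197]
```

The tab's top is centred at about u=288, within 1 mm laterally. Its end is about 4 px lower than predicted, so the bar's centre is at x≈0.474. I'll descend there and grip.

Emit:
{"method": "drive_tool", "body": {"series": [{"claw":46,"x":-0.2,"y":0.05,"z":1.6,"wx":0,"wy":0,"wz":0},{"claw":46,"x":-0.2,"y":0.05,"z":2.8,"wx":0,"wy":0,"wz":0},{"claw":46,"x":-0.2,"y":0.05,"z":3.4,"wx":0,"wy":0,"wz":0},{"claw":46,"x":-0.2,"y":0.05,"z":3.5,"wx":0,"wy":0,"wz":0},{"claw":46,"x":-0.2,"y":0.05,"z":3.5,"wx":0,"wy":0,"wz":0}]}}

```text
time_s: 22.2
ee_pos: [0.4732, -0.3657, 0.0451]
tool_rot: [179.8, 0.0, 6.3]
ft_force: [0.6, -0.6, 1.1]
gripper_width: 0.543
gripper_force: 0.0
```

Emit:
{"method": "drive_tool", "body": {"series": [{"claw":46,"x":0,"y":0,"z":0,"wx":0,"wy":0,"wz":0}]}}

```text
time_s: 22.3
ee_pos: [0.4738, -0.3665, 0.0462]
tool_rot: [179.7, -0.0, 6.3]
ft_force: [-0.2, 0.5, -1.1]
gripper_width: 0.541
gripper_force: 0.0
```

```bash
python3 - <<'E'
from t import *
import pickle
goc([.474,-.3665,.038],[180,0,6.3])
C=Cam(pickle.load(open('w9.pkl','rb')));g=cv2.GaussianBlur(cv2.cvtColor(cv2.imread('pics/w9.png'),cv2.COLOR_BGR2GRAY),(3,3),0)
for xc in(.4765,.474): print(C.proj(Ro.from_euler('z',6.3,degrees=True).apply([[.13,0,.01],[-.13,0,.01],[.03,0,.054],[-.03,0,.054]])+[xc,-.366,0]).round(1).tolist())
print(g[0:30,290].tolist(),g[320:370,289].tolist(),g[255:290,289].tolist())
E
```

```text
22.3 [ 0.4738 -0.3665  0.0462] [179.7  -0.    6.3] [-0.2  0.5 -1.1] 0.5406862156457091 0.0 [-49.  28.  96.  -0.  56.  35.]
go {'x': 0.007, 'y': 0.0, 'z': 0.273, 'wx': 0.042, 'wy': -0.006, 'wz': -0.005} rows 0.1641022522734259 0.0395771957170859
[[288.9, 8.7], [289.0, 351.2], [289.5, 178.3], [289.5, 267.6]]
[[288.4, 13.1], [288.6, 353.7], [289.1, 182.3], [289.1, 271.0]]
[193, 192, 187, 181, 178, 178, 178, 177, 178, 178, 178, 178, 171, 167, 177, 194, 204, 208, 209, 208, 209, 209, 208, 208, 208, 208, 208, 208, 208, 208] [183, 184, 184, 184, 183, 184, 184, 184, 184, 184, 184, 183, 183, 184, 184, 184, 183, 182, 183, 183, 184, 184, 183, 183, 184, 184, 184, 184, 184, 184, 183, 180, 178, 182, 185, 187, 188, 192, 196, 200, 201, 201, 199, 196, 195, 195, 192, 187, 185, 184] [195, 195, 195, 195, 195, 195, 195, 195, 195, 194, 195, 195, 191, 182, 177, 181, 185, 188, 192, 195, 196, 196, 195, 197, 200, 202, 202, 201, 201, 201, 201, 202, 202, 201, 201]
```

Emit:
{"method": "drive_tool", "body": {"grip_force": 60, "series": [{"claw":46,"x":0,"y":0,"z":0.15,"wx":0.04,"wy":0,"wz":0},{"claw":46,"x":0,"y":0,"z":0.2,"wx":0.04,"wy":0,"wz":0},{"claw":46,"x":0,"y":0,"z":0.2,"wx":0.04,"wy":0,"wz":0},{"claw":6,"x":0,"y":0,"z":0.2,"wx":0.04,"wy":0,"wz":0},{"claw":6,"x":0,"y":0,"z":0.2,"wx":0.04,"wy":0,"wz":0}]}}

```text
time_s: 22.8
ee_pos: [0.4725, -0.3653, 0.0379]
tool_rot: [-179.8, 0.1, 6.2]
ft_force: [0.2, -0.0, -0.8]
gripper_width: 0.212
gripper_force: 0.0
```

Emit:
{"method": "drive_tool", "body": {"series": [{"claw":6,"x":0,"y":0,"z":0,"wx":0,"wy":0,"wz":0},{"claw":6,"x":0,"y":0,"z":0,"wx":0,"wy":0,"wz":0},{"claw":6,"x":0,"y":0,"z":0,"wx":0,"wy":0,"wz":0},{"claw":6,"x":0,"y":0,"z":0,"wx":0,"wy":0,"wz":0},{"claw":6,"x":0,"y":0,"z":0,"wx":0,"wy":0,"wz":0}]}}

```text
time_s: 23.3
ee_pos: [0.4726, -0.3654, 0.038]
tool_rot: [-179.8, 0.1, 6.2]
ft_force: [-0.2, -0.6, 1.3]
gripper_width: 0.129
gripper_force: 58.9
```

```bash
python3 -c "
from t import *
st()"
```

```text
23.3 [ 0.4726 -0.3654  0.038 ] [-1.798e+02  1.000e-01  6.200e+00] [-0.2 -0.6  1.3] 0.12921435501554535 58.88627350330353 [-49.  29.  96.   0.  56.  35.]
```

The bar is gripped. I'll pin down the hooks by triangulating the prong tops I read in the scene and side crops.

```bash
python3 - <<'E'
import io,contextlib
with contextlib.redirect_stdout(io.StringIO()):
    from fit import *
import t
for n,a,b in[('near-y',(396,88),(527,122)),('near+y',(432,68),(493,149)),('far-y',(566,186),(308,56)),('far+y',(588,152),(273,82))]:
    X,e=tri(S,s(a)[0],D,d(b)[0]);print(n,X.round(4),np.round(e,1))
# rack model y of hooks: prong tops from W2 and W8
W8=Cam(pickle.load(open('w8.pkl','rb')))
for z in(.165,.172): print(z,W2.plane(w((376,89),(449,89),(384,378),(450,376)),z).round(4).tolist())
# predicted hook pixels in w8
mid=np.array([.5495,.049,0]);R=t.Rr
for x in(-.105,.105): print('w8 px hook mid',W8.proj(mid+R.apply([x,0,.16])).round(0), 'y-20/+20',W8.proj(np.array([mid+R.apply([x,y,.172]) for y in(-.0225,.0225)])).round(0).tolist())
g=cv2.GaussianBlur(cv2.cvtColor(cv2.imread('pics/w8.png'),cv2.COLOR_BGR2GRAY),(3,3),0)
for x in(-.105,.105):
    q=W8.proj(np.array([mid+R.apply([x,y,.172]) for y in(-.05,.05)])).round().astype(int);print(q.tolist());n=60
    print([int(g[int(round(q[0][1]+(q[1][1]-q[0][1])*k/n)),int(round(q[0][0]+(q[1][0]-q[0][0])*k/n))]) for k in range(n+1)])
t.goc([.5495,-.06,.30],[180,0,-3.2])
E
```

```text
near-y [0.4449 0.029  0.172 ] [1.9 1.9]
near+y [0.4474 0.0783 0.1724] [1.5 1.5]
far-y [0.664  0.0141 0.1667] [6.6 6.6]
far+y [0.6537 0.0681 0.1698] [0.6 0.6]
0.165 [[0.6558, 0.0677, 0.165], [0.6524, 0.0198, 0.165], [0.4466, 0.0805, 0.165], [0.4447, 0.0291, 0.165]]
0.172 [[0.6553, 0.0673, 0.172], [0.652, 0.0203, 0.172], [0.45, 0.0799, 0.172], [0.4481, 0.0294, 0.172]]
w8 px hook mid [[349. 260.]] y-20/+20 [[371.0, 267.0], [331.0, 262.0]]
w8 px hook mid [[393.  62.]] y-20/+20 [[420.0, 65.0], [372.0, 58.0]]
[[396, 271], [306, 259]]
[186, 186, 186, 186, 186, 186, 186, 186, 185, 186, 186, 187, 187, 180, 171, 165, 166, 173, 173, 173, 172, 160, 136, 120, 102, 91, 89, 90, 96, 102, 100, 88, 51, 48, 52, 67, 145, 172, 169, 175, 172, 170, 168, 151, 173, 197, 195, 187, 171, 170, 170, 170, 169, 159, 152, 149, 148, 148, 149, 149, 149]
[[449, 70], [343, 53]]
[188, 188, 188, 188, 189, 188, 188, 188, 188, 189, 188, 187, 187, 179, 164, 163, 166, 170, 170, 170, 169, 169, 169, 170, 168, 162, 164, 183, 183, 150, 121, 123, 123, 123, 124, 123, 123, 123, 125, 124, 124, 125, 118, 123, 190, 200, 201, 190, 177, 175, 176, 180, 172, 173, 175, 170, 171, 172, 174, 178, 186]
23.3 [ 0.4726 -0.3654  0.038 ] [-1.798e+02  1.000e-01  6.200e+00] [-0.2 -0.6  1.3] 0.12921435501554535 58.88627350330353 [-49.  29.  96.   0.  56.  35.]
go {'x': 3.644, 'y': -9.865, 'z': -8.712, 'wx': -0.019, 'wy': 0.01, 'wz': 1.179} rows 8.194141905671174 1.098490482783952
```

The hook midpoint is (0.5495, 0.049), with yaw −3.2°. The pictures agree on it and the prong spacing is right. Lift, carry, and approach from above.

Emit:
{"method": "drive_tool", "body": {"series": [{"claw":6,"x":0,"y":0,"z":-0.5,"wx":0,"wy":0,"wz":0},{"claw":6,"x":0,"y":0,"z":-1.5,"wx":0,"wy":0,"wz":0},{"claw":6,"x":0,"y":0,"z":-3,"wx":0,"wy":0,"wz":0},{"claw":6,"x":0,"y":0,"z":-4.5,"wx":0,"wy":0,"wz":0},{"claw":6,"x":0,"y":0,"z":-6,"wx":0,"wy":0,"wz":0}]}}

```text
time_s: 23.8
ee_pos: [0.4723, -0.3651, 0.2199]
tool_rot: [-179.8, 0.1, 6.2]
ft_force: [0.8, -1.5, -2.9]
gripper_width: 0.139
gripper_force: 58.6
```

Emit:
{"method": "drive_tool", "body": {"series": [{"claw":6,"x":0.5,"y":-1.5,"z":-1,"wx":0,"wy":0,"wz":0.2},{"claw":6,"x":1,"y":-3,"z":-2.2,"wx":0,"wy":0,"wz":0.4},{"claw":6,"x":1.5,"y":-4.5,"z":-2.5,"wx":0,"wy":0,"wz":0.7},{"claw":6,"x":2,"y":-6,"z":-2.5,"wx":0,"wy":0,"wz":1},{"claw":6,"x":2.5,"y":-7,"z":-2.5,"wx":0,"wy":0,"wz":1.18}]}}

```text
time_s: 24.3
ee_pos: [0.5245, -0.1466, 0.2952]
tool_rot: [-179.9, 0.0, -3.3]
ft_force: [0.2, -0.5, -2.5]
gripper_width: 0.137
gripper_force: 59.1
```

Emit:
{"method": "drive_tool", "body": {"series": [{"claw":6,"x":0,"y":0,"z":0,"wx":0,"wy":0,"wz":0},{"claw":6,"x":0,"y":0,"z":0,"wx":0,"wy":0,"wz":0}]}}

```text
time_s: 24.5
ee_pos: [0.5245, -0.1479, 0.2938]
tool_rot: [-179.9, 0.1, -3.0]
ft_force: [0.1, 0.1, -2.6]
gripper_width: 0.132
gripper_force: 59.4
```

```bash
python3 -c "
from t import *
goc([.5485,.049,.26],[180,0,-3.3])"
```

```text
24.5 [ 0.5245 -0.1479  0.2938] [-1.799e+02  1.000e-01 -3.000e+00] [ 0.1  0.1 -2.6] 0.1323412250688541 59.381901025772095 [-28.   5.  93.   0.  82.  65.]
go {'x': 0.453, 'y': -6.592, 'z': 1.141, 'wx': -0.017, 'wy': 0.015, 'wz': 0.033} rows 4.023488104550094 0.03721974240002881
```

Emit:
{"method": "drive_tool", "body": {"series": [{"claw":6,"x":0.1,"y":-1.5,"z":0,"wx":0,"wy":0,"wz":0},{"claw":6,"x":0.2,"y":-3,"z":0.2,"wx":0,"wy":0,"wz":0},{"claw":6,"x":0.3,"y":-4.6,"z":0.5,"wx":0,"wy":0,"wz":0},{"claw":6,"x":0.45,"y":-6.0,"z":0.8,"wx":0,"wy":0,"wz":0.02},{"claw":6,"x":0.45,"y":-6.58,"z":1.1,"wx":0,"wy":0,"wz":0.03}]}}

```text
time_s: 25.0
ee_pos: [0.5491, 0.0492, 0.2606]
tool_rot: [-179.8, 0.1, -3.4]
ft_force: [-0.4, -0.3, -3.9]
gripper_width: 0.13
gripper_force: 59.9
```

Emit:
{"method": "drive_tool", "body": {"series": [{"claw":6,"x":0,"y":0,"z":0,"wx":0,"wy":0,"wz":0},{"claw":6,"x":0,"y":0,"z":0,"wx":0,"wy":0,"wz":0},{"claw":6,"x":0,"y":0,"z":0,"wx":0,"wy":0,"wz":0}]}}

```text
time_s: 25.3
ee_pos: [0.5494, 0.0456, 0.2613]
tool_rot: [-179.9, 0.1, -3.6]
ft_force: [-0.3, -0.0, -1.5]
gripper_width: 0.133
gripper_force: 60.0
```

```bash
python3 - <<'E'
from t import *
import pickle
goc([.5485,.049,.215],[180,0,-3.2])
for n in('wrist','side','scene'):
    m=vision.camera_model(n);im=vision.get_image(n);pickle.dump(m,open(n+'10.pkl','wb'));cv2.imwrite(f'pics/{n}10.png',im[:,:,::-1])
C=Cam(pickle.load(open('wrist10.pkl','rb')))
p=ctrl.state()['ee_pos']
print('bar ends',C.proj(np.array([p+Rr.apply([1.2e-3+.13,y,-.028]) for y in(-.011,.011)])).round(0).tolist(),'hook',C.proj(np.array([[.5495,.049,0]+Rr.apply([.105,y,.172]) for y in(-.0225,0,.0225)])).round(0).tolist())
E
```

```text
25.3 [0.5494 0.0456 0.2613] [-1.799e+02  1.000e-01 -3.600e+00] [-0.3 -0.  -1.5] 0.13259533162993958 59.95405912399292 [-8.  7. 95.  0. 78. 86.]
go {'x': -0.036, 'y': -0.109, 'z': 1.545, 'wx': -0.015, 'wy': 0.01, 'wz': -0.045} rows 0.9294224412975223 0.0449037329413803
bar ends [[315.0, -78.0], [250.0, -78.0]] hook [[322.0, 34.0], [279.0, 35.0], [236.0, 35.0]]
```

Emit:
{"method": "drive_tool", "body": {"series": [{"claw":6,"x":-0.03,"y":-0.1,"z":0.5,"wx":0,"wy":0,"wz":-0.04},{"claw":6,"x":-0.03,"y":-0.1,"z":1.0,"wx":0,"wy":0,"wz":-0.04},{"claw":6,"x":-0.03,"y":-0.1,"z":1.35,"wx":0,"wy":0,"wz":-0.04},{"claw":6,"x":-0.03,"y":-0.1,"z":1.35,"wx":0,"wy":0,"wz":-0.04},{"claw":6,"x":-0.03,"y":-0.1,"z":1.35,"wx":0,"wy":0,"wz":-0.04}]}}

```text
time_s: 25.95
ee_pos: [0.548, 0.0506, 0.2197]
tool_rot: [-179.8, 0.2, -3.1]
ft_force: [-0.5, -0.2, -2.0]
gripper_width: 0.134
gripper_force: 59.9
```

```bash
python3 - <<'E'
from t import *
import pickle
goc([.5485,.049,.186],[180,0,-3.2])
for n in('wrist','side','scene'):
    m=vision.camera_model(n);im=vision.get_image(n);pickle.dump(m,open(n+'11.pkl','wb'));cv2.imwrite(f'pics/{n}11.png',im[:,:,::-1])
w=cv2.resize(cv2.imread('pics/wrist11.png')[0:200,140:440],(390,260),interpolation=cv2.INTER_CUBIC)
w8=cv2.resize(cv2.imread('pics/w8.png')[0:270,40:445],(390,260),interpolation=cv2.INTER_CUBIC)
a=cv2.resize(cv2.imread('pics/scene11.png')[140:225,235:365],(390,255),interpolation=cv2.INTER_CUBIC)
b=cv2.resize(cv2.imread('pics/side11.png')[165:335,136:336],(390,332),interpolation=cv2.INTER_CUBIC)
a=np.vstack([a,np.zeros((77,390,3),np.uint8)])
cv2.imwrite('pics/c5.png',np.vstack([np.hstack([w,w8]),np.hstack([a,b])]))
E
```

```text
25.95 [0.548  0.0506 0.2197] [-179.8    0.2   -3.1] [-0.5 -0.2 -2. ] 0.1335105073469248 59.93338465690613 [-7.  9. 97.  0. 74. 86.]
go {'x': 0.021, 'y': 0.055, 'z': 1.123, 'wx': -0.02, 'wy': 0.023, 'wz': 0.01} rows 0.6749743812295425 0.029680442460732353
```

View pics/c5.png

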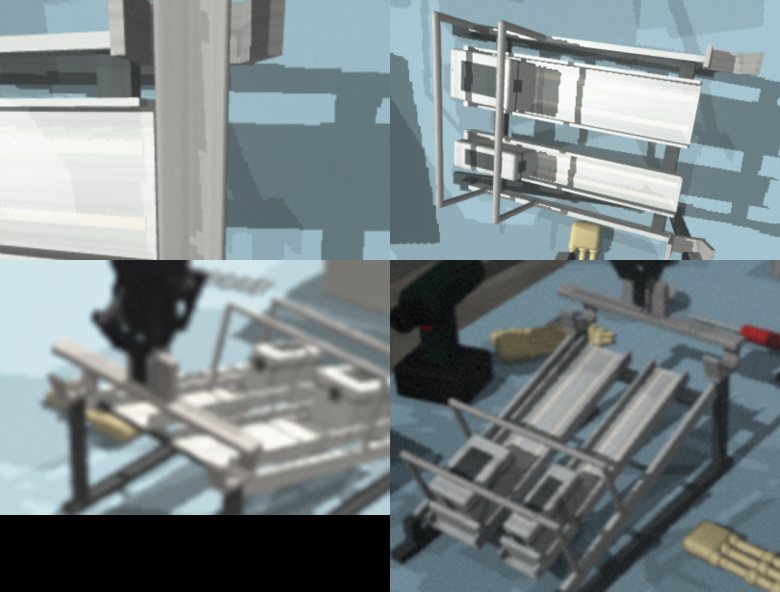

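The composite shows both cases home against their stops. The bar is directly over the hooks: in the wrist crop it spans x 157-228 between prong outer edges at 110 and 283, about 1 mm off centre. Lowering gently.

Emit:
{"method": "drive_tool", "body": {"series": [{"claw":6,"x":0.02,"y":0.05,"z":0.3,"wx":-0.02,"wy":0.02,"wz":0},{"claw":6,"x":0.02,"y":0.05,"z":0.6,"wx":-0.02,"wy":0.02,"wz":0},{"claw":6,"x":0.02,"y":0.05,"z":0.75,"wx":-0.02,"wy":0.02,"wz":0},{"claw":6,"x":0.02,"y":0.05,"z":0.75,"wx":-0.02,"wy":0.02,"wz":0}]}}

```text
time_s: 26.5
ee_pos: [0.548, 0.0492, 0.1965]
tool_rot: [-180.0, 0.1, -3.1]
ft_force: [0.8, 0.2, -2.6]
gripper_width: 0.13
gripper_force: 59.9
```

Emit:
{"method": "drive_tool", "body": {"series": [{"claw":6,"x":0,"y":0,"z":0.1,"wx":0,"wy":0,"wz":0},{"claw":6,"x":0,"y":0,"z":0.2,"wx":0,"wy":0,"wz":0},{"claw":6,"x":0,"y":0,"z":0.2,"wx":0,"wy":0,"wz":0}]}}

```text
time_s: 26.8
ee_pos: [0.5486, 0.0491, 0.1915]
tool_rot: [180.0, -0.0, -3.1]
ft_force: [-0.6, 0.1, -1.7]
gripper_width: 0.129
gripper_force: 59.9
```

Emit:
{"method": "drive_tool", "body": {"series": [{"claw":6,"x":0,"y":0,"z":0.06,"wx":0,"wy":0,"wz":0},{"claw":6,"x":0,"y":0,"z":0.12,"wx":0,"wy":0,"wz":0},{"claw":6,"x":0,"y":0,"z":0.12,"wx":0,"wy":0,"wz":0}]}}

```text
time_s: 27.1
ee_pos: [0.5487, 0.049, 0.188]
tool_rot: [180.0, -0.0, -3.1]
ft_force: [-0.1, 0.6, -2.1]
gripper_width: 0.131
gripper_force: 59.9
```

Emit:
{"method": "drive_tool", "body": {"series": [{"claw":6,"x":0,"y":0,"z":0.05,"wx":0,"wy":0,"wz":0},{"claw":6,"x":0,"y":0,"z":0.05,"wx":0,"wy":0,"wz":0}]}}

```text
time_s: 27.3
ee_pos: [0.5487, 0.0491, 0.1866]
tool_rot: [180.0, -0.0, -3.1]
ft_force: [-0.6, 0.0, -2.4]
gripper_width: 0.13
gripper_force: 59.9
```

```bash
python3 -c "
from t import *
st();print(ctrl.state()['wrist_torque'])"
```

```text
27.3 [0.5487 0.0491 0.1866] [180.   -0.   -3.1] [-0.6  0.  -2.4] 0.12992448320329025 59.93060767650604 [-7. 11. 99.  0. 70. 86.]
[-0.06225896 -0.00085045  0.00166474]
```

Emit:
{"method": "drive_tool", "body": {"series": [{"claw":6,"x":0,"y":0,"z":0.04,"wx":0,"wy":0,"wz":0},{"claw":6,"x":0,"y":0,"z":0.04,"wx":0,"wy":0,"wz":0}]}}

```text
time_s: 27.5
ee_pos: [0.549, 0.049, 0.186]
tool_rot: [180.0, -0.1, -3.1]
ft_force: [-2.0, -0.6, 1.5]
gripper_width: 0.132
gripper_force: 60.3
```

Emit:
{"method": "drive_tool", "body": {"series": [{"claw":6,"x":0,"y":0,"z":0.03,"wx":0,"wy":0,"wz":0},{"claw":6,"x":0,"y":0,"z":0.03,"wx":0,"wy":0,"wz":0}]}}

```text
time_s: 27.7
ee_pos: [0.549, 0.049, 0.1859]
tool_rot: [180.0, -0.1, -3.1]
ft_force: [-3.9, 0.4, 6.9]
gripper_width: 0.131
gripper_force: 61.5
```

```bash
python3 -c "
from t import *
st();print(ctrl.state()['wrist_torque'])"
```

```text
27.7 [0.549  0.049  0.1859] [ 1.8e+02 -1.0e-01 -3.1e+00] [-3.9  0.4  6.9] 0.1306479103086128 61.53438091278076 [-7. 11. 99. -0. 70. 86.]
[ 0.10581391  0.82645456 -0.01255969]
```

Contact is at exactly the saddle height (186 mm = 148 + 38), but the torque shows the near end bears first. I'll tilt slightly to seat the far end.

Emit:
{"method": "drive_tool", "body": {"series": [{"claw":6,"x":0,"y":0,"z":0,"wx":0,"wy":-0.03,"wz":0},{"claw":6,"x":0,"y":0,"z":0,"wx":0,"wy":-0.05,"wz":0},{"claw":6,"x":0,"y":0,"z":0,"wx":0,"wy":-0.05,"wz":0}]}}

```text
time_s: 28.0
ee_pos: [0.549, 0.049, 0.1859]
tool_rot: [180.0, 0.3, -3.1]
ft_force: [-5.7, 0.5, 7.5]
gripper_width: 0.13
gripper_force: 61.5
```

```bash
python3 -c "
from t import *
st();print(ctrl.state()['wrist_torque'])"
```

```text
28.0 [0.549  0.049  0.1859] [180.    0.3  -3.1] [-5.7  0.5  7.5] 0.12977439899210372 61.47143483161926 [-7. 11. 99. -0. 70. 86.]
[0.01896945 0.47569756 0.00457661]
```

Emit:
{"method": "drive_tool", "body": {"series": [{"claw":6,"x":0,"y":0,"z":0,"wx":0,"wy":-0.03,"wz":0},{"claw":6,"x":0,"y":0,"z":0,"wx":0,"wy":-0.05,"wz":0},{"claw":6,"x":0,"y":0,"z":0,"wx":0,"wy":-0.05,"wz":0}]}}

```text
time_s: 28.3
ee_pos: [0.5494, 0.049, 0.186]
tool_rot: [180.0, 0.6, -3.1]
ft_force: [-4.1, 0.5, 6.4]
gripper_width: 0.131
gripper_force: 61.4
```

```bash
python3 - <<'E'
from t import *
import pickle
st();print(ctrl.state()['wrist_torque'])
# far prongs vs bar in wrist view; bar line in scene and side: both ends heights
p=ctrl.state()['ee_pos']
for n in('scene','side','wrist'):
    C=cam(n);im=vision.get_image(n);cv2.imwrite(f'pics/{n}12.png',im[:,:,::-1])
    g=cv2.cvtColor(im,cv2.COLOR_RGB2GRAY)
    q=C.proj(np.array([[.5495,.049,0]+Rr.apply([x,0,.158]) for x in(-.129,-.105,-.06,.06,.105,.129)]));print(n,q.round(1).tolist())
    if n!='wrist':
        for u,v in q[[2,3]].round().astype(int): print(g[v-10:v+11,u].tolist())
E
```

```text
28.3 [0.5494 0.049  0.186 ] [180.    0.6  -3.1] [-4.1  0.5  6.4] 0.1314822186937747 61.37331247329712 [-7. 12. 98. -0. 71. 86.]
[ 0.03544909 -0.05773713 -0.03165326]
scene [[254.1, 176.5], [259.6, 179.5], [270.1, 185.3], [300.1, 201.7], [312.1, 208.2], [318.7, 211.9]]
[50, 88, 137, 174, 193, 202, 217, 223, 207, 198, 199, 198, 189, 162, 127, 119, 154, 185, 173, 138, 115]
[136, 165, 187, 157, 125, 132, 163, 196, 198, 194, 203, 211, 197, 158, 123, 120, 135, 143, 143, 135, 126]
side [[314.8, 219.1], [305.6, 216.1], [288.9, 210.7], [247.3, 197.2], [232.7, 192.5], [225.2, 190.0]]
[130, 132, 133, 130, 130, 130, 124, 111, 110, 112, 112, 115, 121, 116, 111, 102, 88, 81, 77, 82, 85]
[114, 111, 110, 109, 111, 111, 112, 114, 120, 118, 114, 109, 118, 119, 112, 111, 118, 131, 150, 143, 110]
wrist [[287.1, 481.1], [287.0, 447.3], [287.0, 377.8], [286.7, 135.0], [286.6, 8.5], [286.5, -72.5]]
```

The torque is now zero under about 9 N, so both saddles carry the bar. In the scene view its underside lines up equally at both sides. Release and retreat.

Emit:
{"method": "drive_tool", "body": {"series": [{"claw":20,"x":0,"y":0,"z":0,"wx":0,"wy":0,"wz":0},{"claw":40,"x":0,"y":0,"z":0,"wx":0,"wy":0,"wz":0},{"claw":40,"x":0,"y":0,"z":0,"wx":0,"wy":0,"wz":0},{"claw":40,"x":0,"y":0,"z":0,"wx":0,"wy":0,"wz":0},{"claw":40,"x":0,"y":0,"z":0,"wx":0,"wy":0,"wz":0}]}}

```text
time_s: 28.95
ee_pos: [0.5488, 0.049, 0.1845]
tool_rot: [180.0, 0.8, -3.1]
ft_force: [-0.6, -0.1, 0.1]
gripper_width: 0.469
gripper_force: 0.0
```

Emit:
{"method": "drive_tool", "body": {"series": [{"claw":40,"x":0,"y":0,"z":-0.4,"wx":0,"wy":0,"wz":0},{"claw":40,"x":0,"y":0,"z":-1.2,"wx":0,"wy":0,"wz":0},{"claw":40,"x":0,"y":0,"z":-2.5,"wx":0,"wy":0,"wz":0},{"claw":40,"x":0,"y":0,"z":-4,"wx":0,"wy":0,"wz":0},{"claw":40,"x":0,"y":0,"z":-5,"wx":0,"wy":0,"wz":0}]}}

```text
time_s: 29.45
ee_pos: [0.5515, 0.0489, 0.3392]
tool_rot: [180.0, 0.5, -3.1]
ft_force: [0.6, 0.6, 0.1]
gripper_width: 0.469
gripper_force: 0.0
```

Emit:
{"method": "drive_tool", "body": {"series": [{"claw":40,"x":0,"y":0,"z":-1.5,"wx":0,"wy":0,"wz":0},{"claw":40,"x":0,"y":0,"z":-2,"wx":0,"wy":0,"wz":0},{"claw":40,"x":0,"y":0,"z":-2,"wx":0,"wy":0,"wz":0},{"claw":40,"x":0,"y":0,"z":-2,"wx":0,"wy":0,"wz":0}]}}

```text
time_s: 29.85
ee_pos: [0.5512, 0.0489, 0.3937]
tool_rot: [-180.0, 0.8, -3.1]
ft_force: [-0.8, -0.2, -0.4]
gripper_width: 0.471
gripper_force: 0.0
```

```bash
python3 - <<'E'
from t import *
st()
def prof(g,C,X,axis,n=26):
    return
for n in('scene','side','wrist'):
    C=cam(n);im=vision.get_image(n);cv2.imwrite(f'pics/{n}13.png',im[:,:,::-1])
    g=cv2.cvtColor(im,cv2.COLOR_RGB2GRAY).astype(int)
    if n!='wrist':
        o=cv2.cvtColor(cv2.imread(f'pics/{n}12.png'),cv2.COLOR_BGR2GRAY).astype(int)
        for x in(-.115,-.06,.06,.115):
            u,v=C.proj([.5495,.049,0]+Rr.apply([x,0,.153]))[0].round().astype(int)
            e=[(np.abs(g[v-8+k:v+9+k,u-4:u+5]-o[v-8:v+9,u-4:u+5]).mean().round(1)) for k in(-2,-1,0,1,2)];print(n,x,'row-shift err',[float(i) for i in e])
    else:
        # bar ends & hook edges in overhead view
        for x in(-.06,.08,.105):
            q=C.proj(np.array([[.5495,.049,0]+Rr.apply([x,y,.158]) for y in(-.04,.04)]));k=np.linspace(0,1,41)[:,None];l=(q[0]+(q[1]-q[0])*k).round().astype(int)
            print(x,q.round(0).tolist(),[int(g[v,u]) if 0<=v<420 and 0<=u<560 else -1 for u,v in l])
E
```

```text
29.85 [0.5512 0.0489 0.3937] [-180.     0.8   -3.1] [-0.8 -0.2 -0.4] 0.47073948022565876 0.0 [-7.  3. 83. -0. 94. 86.]
scene -0.115 row-shift err [20.2, 11.8, 4.4, 11.4, 21.1]
scene -0.06 row-shift err [33.1, 21.9, 9.1, 21.4, 33.5]
scene 0.06 row-shift err [27.7, 16.1, 5.7, 16.8, 27.7]
scene 0.115 row-shift err [32.0, 16.2, 6.6, 20.7, 34.5]
side -0.115 row-shift err [9.8, 6.0, 3.9, 7.3, 11.2]
side -0.06 row-shift err [9.2, 6.2, 4.3, 7.6, 11.9]
side 0.06 row-shift err [10.4, 8.4, 5.4, 8.8, 11.3]
side 0.115 row-shift err [12.0, 8.3, 5.0, 6.2, 10.7]
-0.06 [[326.0, 228.0], [249.0, 228.0]] [170, 170, 172, 170, 170, 172, 171, 170, 172, 189, 189, 189, 186, 175, 167, 139, 179, 183, 182, 181, 185, 178, 180, 184, 183, 185, 171, 168, 122, 99, 109, 108, 105, 109, 108, 111, 112, 111, 115, 115, 125]
0.08 [[331.0, 84.0], [243.0, 84.0]] [188, 188, 189, 189, 190, 189, 188, 189, 188, 191, 190, 189, 189, 176, 170, 153, 187, 188, 189, 186, 189, 181, 185, 186, 190, 194, 191, 189, 126, 100, 110, 191, 213, 200, 201, 198, 198, 197, 196, 196, 197]
0.105 [[332.0, 54.0], [242.0, 54.0]] [189, 191, 190, 191, 192, 187, 165, 165, 171, 171, 171, 170, 101, 102, 92, 169, 190, 190, 190, 189, 190, 184, 149, 121, 121, 109, 103, 116, 102, 95, 97, 94, 179, 219, 219, 243, 243, 244, 242, 242, 243]
```

The bar didn't move on release: there is zero shift at all four points in both fixed views, and it lies between the prongs. Handing in.

```bash
python3 -c "
from cell import ctrl
print(ctrl.hand_in())"
```

```text
the job is handed in; nothing more can be done
None
```

I handed the job in at about 30 s: both cases slid home to their stops and the bar hangs level in both hooks with its tab up. The wide case first landed on a guide wall at about 65 N on the wrist, so I lifted it and re-seated it. I didn't check the loose items separately at the end.

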